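# Open a wash carrier, load it with brass nuts, close and lock it

## Task

Load the wash carrier: wind its handwheel anticlockwise by the crank until the cover is fully back off the pockets, drop each brass nut from the grey felt mat into a pocket of its own, then wind the handwheel clockwise until the cover is shut against its stops. Then drive the locking pin fully down with the mallet (never with the gripper, and not before the cover is closed) and put the mallet back on its black rubber mat, leaving the other things on the bench where they are.

Things in the scene. Friction and masses are not known exactly. Their poses are not given: they have to be found in the camera images.
- nut0: brass hexagon nut, 22 mm across flats (25.4 mm across corners), 16 mm tall, 45 g; origin at its middle (8 mm above its underside), z along its axis, x square to one pair of flats. Starts flat on a grey felt mat (3 mm thick); some of the five may be absent
- nut1: brass hexagon nut, 22 mm across flats (25.4 mm across corners), 16 mm tall, 45 g; origin at its middle (8 mm above its underside), z along its axis, x square to one pair of flats. Starts flat on a grey felt mat (3 mm thick); some of the five may be absent
- nut2: brass hexagon nut, 22 mm across flats (25.4 mm across corners), 16 mm tall, 45 g; origin at its middle (8 mm above its underside), z along its axis, x square to one pair of flats. Starts flat on a grey felt mat (3 mm thick); some of the five may be absent
- nut3: brass hexagon nut, 22 mm across flats (25.4 mm across corners), 16 mm tall, 45 g; origin at its middle (8 mm above its underside), z along its axis, x square to one pair of flats. Starts flat on a grey felt mat (3 mm thick); some of the five may be absent
- nut4: brass hexagon nut, 22 mm across flats (25.4 mm across corners), 16 mm tall, 45 g; origin at its middle (8 mm above its underside), z along its axis, x square to one pair of flats. Starts flat on a grey felt mat (3 mm thick); some of the five may be absent
- carrier: fixed wash carrier, base 145 (x) by 440 (y) by 8 mm; origin on the bench under the middle pocket, y along the pockets. Aluminium block 50 mm wide, 34 mm high; +y end: gearbox with handwheel (metal disc 92 mm across, top 78 mm high, vertical axis at x -5, y 195 mm); -y end: grey boss (56 mm high) with the locking pin; stop lugs 48 mm high at x -31, y -102 and 107 mm
- pocket0 (a point): centre of the mouth of a pocket, 34 mm above the bench: round, 35 mm wide, 26 mm deep; pockets are 42 mm apart in a row
- pocket1 (a point): centre of the mouth of a pocket, 34 mm above the bench: round, 35 mm wide, 26 mm deep; pockets are 42 mm apart in a row
- pocket2 (a point): centre of the mouth of a pocket, 34 mm above the bench: round, 35 mm wide, 26 mm deep; pockets are 42 mm apart in a row
- pocket3 (a point): centre of the mouth of a pocket, 34 mm above the bench: round, 35 mm wide, 26 mm deep; pockets are 42 mm apart in a row
- pocket4 (a point): centre of the mouth of a pocket, 34 mm above the bench: round, 35 mm wide, 26 mm deep; pockets are 42 mm apart in a row
- cover (a joint): steel cover plate of the carrier (44 by 226 mm, 5 mm thick, upper rib 43 mm above the bench), m: 0 = fully open, behind the pockets (+x side); 0.062 = fully over the pockets, against the stop lugs. Driven by the handwheel only: clockwise seen from above closes it, 7.75 mm per rad, 8 rad in all. Starts partly or mostly shut
- crank_grip (a point): grip point on the black upright crank handle of the handwheel: a freely spinning round grip 20 mm across, from 79 to 119 mm above the bench (this point at 103 mm), 34 mm from the wheel axis
- pin (a joint): travel of the locking pin, m: 0 = up, 0.014 = driven fully down. Stiff (about 7 N), stays where it is left
- pin_top (a point): centre of the top of the locking pin's round steel head (24 mm across), 80 mm above the bench when up, 66 mm when down
- mallet: mallet, 0.32 kg: white cylindrical head with dark band, 48 mm across, 60 mm tall, standing on one face; straight wooden handle 20 mm wide, 24 mm tall, level, its middle 30 mm above the head's underside, ending 150 mm from the head's axis (grip it 55 mm from that axis); origin at the centre of the head's underside, handle along -x, z up the head's axis
- mallet_head (a point): centre of the mallet's head, 30 mm above its underside
- mallet_mat: black rubber mat fixed to the bench, 160 mm (x) by 130 mm (y), 3 mm thick, on which the mallet starts; origin at the centre of its underside
- flange: bystander, to be left alone: dark steel pipe flange, 76 mm across, 34 mm tall
- wrench: bystander, to be left alone: steel wrench, 160 mm long
- oil: bystander, to be left alone: white oil bottle, 52 mm across, 130 mm tall, red cap
- cup: bystander, to be left alone: open steel cup, 68 mm across, 55 mm tall
- rotor: bystander, to be left alone: copper-coloured motor rotor, upright cylinder 60 mm across, 45 mm tall
- driver: bystander, to be left alone: screwdriver, 180 mm long
Things that resemble listed ones, but are neither listed nor needed, are in the scene too. Leave any blue look-alike of the mallet alone.

How it is judged:
On the way, in this order (a step that is already met when the one before it is completed fails the run):
1. the cover is wound fully open (value of joint cover below 0.006 m), for 0.2 s.
2. every nut sits in a pocket of its own, below the block's top (((horizontal distance between nut0 and pocket0 below 0.016 m and z of nut0 in the frame of pocket0 between -0.026 and -0.008 m) or (horizontal distance between nut0 and pocket1 below 0.016 m and z of nut0 in the frame of pocket1 between -0.026 and -0.008 m) or (horizontal distance between nut0 and pocket2 below 0.016 m and z of nut0 in the frame of pocket2 between -0.026 and -0.008 m) or (horizontal distance between nut0 and pocket3 below 0.016 m and z of nut0 in the frame of pocket3 between -0.026 and -0.008 m) or (horizontal distance between nut0 and pocket4 below 0.016 m and z of nut0 in the frame of pocket4 between -0.026 and -0.008 m)) and ((horizontal distance between nut1 and pocket0 below 0.016 m and z of nut1 in the frame of pocket0 between -0.026 and -0.008 m) or (horizontal distance between nut1 and pocket1 below 0.016 m and z of nut1 in the frame of pocket1 between -0.026 and -0.008 m) or (horizontal distance between nut1 and pocket2 below 0.016 m and z of nut1 in the frame of pocket2 between -0.026 and -0.008 m) or (horizontal distance between nut1 and pocket3 below 0.016 m and z of nut1 in the frame of pocket3 between -0.026 and -0.008 m) or (horizontal distance between nut1 and pocket4 below 0.016 m and z of nut1 in the frame of pocket4 between -0.026 and -0.008 m)) and ((horizontal distance between nut2 and pocket0 below 0.016 m and z of nut2 in the frame of pocket0 between -0.026 and -0.008 m) or (horizontal distance between nut2 and pocket1 below 0.016 m and z of nut2 in the frame of pocket1 between -0.026 and -0.008 m) or (horizontal distance between nut2 and pocket2 below 0.016 m and z of nut2 in the frame of pocket2 between -0.026 and -0.008 m) or (horizontal distance between nut2 and pocket3 below 0.016 m and z of nut2 in the frame of pocket3 between -0.026 and -0.008 m) or (horizontal distance between nut2 and pocket4 below 0.016 m and z of nut2 in the frame of pocket4 between -0.026 and -0.008 m)) and ((horizontal distance between nut3 and pocket0 below 0.016 m and z of nut3 in the frame of pocket0 between -0.026 and -0.008 m) or (horizontal distance between nut3 and pocket1 below 0.016 m and z of nut3 in the frame of pocket1 between -0.026 and -0.008 m) or (horizontal distance between nut3 and pocket2 below 0.016 m and z of nut3 in the frame of pocket2 between -0.026 and -0.008 m) or (horizontal distance between nut3 and pocket3 below 0.016 m and z of nut3 in the frame of pocket3 between -0.026 and -0.008 m) or (horizontal distance between nut3 and pocket4 below 0.016 m and z of nut3 in the frame of pocket4 between -0.026 and -0.008 m)) and ((horizontal distance between nut4 and pocket0 below 0.016 m and z of nut4 in the frame of pocket0 between -0.026 and -0.008 m) or (horizontal distance between nut4 and pocket1 below 0.016 m and z of nut4 in the frame of pocket1 between -0.026 and -0.008 m) or (horizontal distance between nut4 and pocket2 below 0.016 m and z of nut4 in the frame of pocket2 between -0.026 and -0.008 m) or (horizontal distance between nut4 and pocket3 below 0.016 m and z of nut4 in the frame of pocket3 between -0.026 and -0.008 m) or (horizontal distance between nut4 and pocket4 below 0.016 m and z of nut4 in the frame of pocket4 between -0.026 and -0.008 m))), for 0.2 s.
3. the cover is wound against its stops (value of joint cover above 0.059 m), for 0.2 s.
4. the locking pin is driven fully down by the mallet (value of joint pin above 0.011 m and contact force between mallet and pin above 1 N).
At the end, for the whole second after the job is handed in: Each nut present is in its own pocket, its middle 8 mm or more below the mouth; the cover is within 3 mm of its stops; the pin is at least 10.5 mm down; the mallet is still, the middle of its head over the black mat and under 50 mm above it (all of step 2 and value of joint cover above 0.059 m and value of joint pin above 0.0105 m and x of mallet_head in the frame of mallet_mat between -0.08 and 0.08 m and y of mallet_head in the frame of mallet_mat between -0.065 and 0.065 m and z of mallet_head in the frame of mallet_mat below 0.05 m and linear speed of mallet below 0.02 m/s); the robot touches nothing.
It fails at once if the locking pin is driven (over 5 mm) while the cover is not closed (value of joint pin above 0.005 m and value of joint cover below 0.055 m).
It fails at once if the gripper pushes the locking pin (over 5 N) (contact force between the fingers and pin above 5 N).
It fails at once if a bystander is moved more than 40 mm (distance of any of flange, wrench, oil, cup, rotor, driver from where it was at the start of the episode above 0.04 m).
Of nut0, nut1, nut2, nut3, nut4 only 3 to 5 are there at a start; the rules pass over those that are not, and their reading is None.
At some moment in a run one of nut0, nut1, nut2, nut3, nut4 may be knocked a few centimetres aside while the robot is not near it.
Once in a run the grip may slacken for a moment while it holds something.
It also fails if it takes over 210 s, if anything falls off the work surface, if the arm or the gripper's body presses on something with over 40 N, if the wrist force passes 120 N, or if a joint passes its speed limit or range.

## Robot

A 6-joint arm with a two-finger parallel gripper is mounted at the origin on the work surface. World frame = base frame: x ahead of the robot, y to its left, z up, the work surface at z = 0. Lengths are in m, angles in rad, forces in N, time in s.
With the tool pointing down it reaches from about 0.35 to 0.875 m from the base axis. Payload 4.2 kg.
Tool frame: the origin (TCP) lies at the very end of the fingers, on their centre line; the grasp point (between the pads) lies 19 mm behind it; z points along the fingers, y is the direction in which the jaws open and shut (so a half turn about z gives the same grasp; the last joint's range is limited). The gripper opens to 87 mm and grips with 3 to 60 N. Pads are 19 mm wide; open, the fingers measure 117 mm over their backs; the gripper's body (75 mm by 190 mm) begins 51 mm behind the grasp point.
Start: joints at [-1.028, 0.385, 0.008, 0, -1.194, -0.259], TCP at [0.175, -0.6, 0.223] pointing down, gripper open.
Joint ranges: [-3.14, 3.14], [-1.21, 2.06], [-1.07, 1.41], [-3.16, 2.05], [-2.99, -0.16], [-3.1, 3.1]. Speed limits (rad/s): [2.79, 2.79, 3.14, 3.14, 3.14, 3.14].

## Interface

Orientations are given as [roll, pitch, yaw] about the fixed x, y, z axes, in that order (R = Rz(yaw) Ry(pitch) Rx(roll)).
In Python, from plant import arm gives the robot as it stands.
- The arm moves only by the tool servo_tool, never from a script. Its argument "motion" is a list of rows, each an object with "travel": the shift along the tool's x, y, z in cm, a list of three; "twist": the turn, a rotation vector about the tool's x, y, z in degrees, a list of three; "grip": the opening, from -1 (shut) to 1 (fully open). In form: [{"travel": [x, y, z], "twist": [ax, ay, az], "grip": grip}, ...]. A call has 1 to 20 rows; each row is the pose to reach, as a shift and turn from the pose measured when the call began, along the tool's axes at that moment; what a row does not reach only later rows make up. A row lasts 1/12 s, in which the tool goes at most 41.7 mm and 7.16 degrees, less where a joint would pass 70% of its speed; a pose out of reach is approached as far as the arm can. A call with a gripper value outside its range is refused whole. The fingers move at their own pace and stop on an object; the grip force is fixed at half the most. Time passes only in rows, so rows that repeat a pose let the fingers close. It gives the time, the measured TCP pose, the force and the opening at its end, in the units of the state.
- arm.get_obs(): the state, without advancing time (a new reading comes with each control period).
- arm.capture(name): name is "scene" or "top"; returns (picture, depth): 384x512x3 uint8, red, green, blue; 384x512 float32, m along the optical axis (not along the pixel's ray), 0 where there is no reading.
- arm.camera_params(name): a dict with "K" (3x3 intrinsics, pixels), "k1" (the pictures are not rectified: a ray, as slopes to the right and down, at radius r is drawn at 1 + k1 r^2 times it, then the intrinsics apply), "cam_to_world" (4x4, takes a point from camera to world coordinates). Camera axes: x right, y up, looking along -z (the intrinsics and any distortion apply to the point x, -y, -z); pixel columns grow to the right and rows downward; lengths in m; the calibration is good to about 2 mm. A picture is of the moment at which its call begins. camera_params takes no time and is no camera call.
- arm.close_job(): hands the job in, once; it reports no verdict.
The state is a dict: "time_s": time; "joint_positions": joint angles; "qvel": joint speeds; "joint_efforts": joint torques, N m; "tool_pos": TCP position; "eef_rot": TCP orientation; "contact_force": force on the tool from outside, world axes, zero at the start; "torque": the same for the moment, N m; "finger_gap": opening from 0.0 (shut) to 1.0 (fully open).
Only numpy, scipy, OpenCV 4.12 (cv2) and the standard library are available. Lean on these libraries where they do the work, as an engineer would, in place of code of your own. Each camera call takes 0.05 s, during which the arm holds its last target.

## Working session

There is one attempt and no reset: what is moved stays moved. The work goes in short steps, Python scripts to look and compute and a tool call to move; the robot and the scene stay as the last step left them, time stands still between calls to the robot, and variables do not carry over. Pictures are saved under pics/ and viewed, and the job is handed in when it is done.

Besides the shell and the picture viewer there is one more tool, called as name([rows], argument=value, ...), one row to a line, values as JSON. servo_tool: Moves the arm, as the interface text tells. Its arguments: {"type":"object","properties":{"motion":{"type":"array","items":{"type":"object","properties":{"travel":{"type":"array","items":{"type":"number"}},"twist":{"type":"array","items":{"type":"number"}},"grip":{"type":"number"}}}}},"required":["motion"]}

```bash
ls; mkdir -p pics; python3 - <<'E'
from plant import arm
import cv2, numpy as np
print(arm.get_obs())
for n in ("scene","top"):
    p,d=arm.capture(n); cv2.imwrite(f"pics/{n}0.png",p[:,:,::-1]); np.save(f"{n}_d.npy",d)
    c=arm.camera_params(n); print(n,c)
E
```

```text
pics
{'time_s': 0.0, 'joint_positions': array([-1.02838714e+00,  3.85572241e-01,  6.64319954e-03, -5.30827189e-04,
       -1.19399989e+00, -2.58597501e-01]), 'qvel': array([-0.00031979, -0.00072603, -0.00091638,  0.00083358,  0.00153143,
       -0.00074227]), 'joint_efforts': array([ 6.37816502e-04, -3.90665388e+01,  1.87407821e+01,  4.21976253e+00,
        1.10115140e-02, -1.98822154e-04]), 'tool_pos': array([ 0.17486869, -0.59941407,  0.22145221]), 'eef_rot': array([ 3.13940480e+00, -6.85991787e-05, -2.85797674e+00]), 'contact_force': array([ 0.20884583, -0.38951695,  0.17467147]), 'torque': array([ 0.01372496,  0.03068749, -0.04340288]), 'finger_gap': 0.9992280932756661}
scene {'K': array([[414.70350794,   0.        , 258.83850882],
       [  0.        , 414.70350794, 198.02756106],
       [  0.        ,   0.        ,   1.        ]]), 'k1': -0.13173730407331294, 'cam_to_world': array([[-0.78440063, -0.33782889,  0.52018006,  1.26778787],
       [ 0.6202056 , -0.43773097,  0.65095055,  0.84647998],
       [ 0.00778902,  0.8332246 ,  0.55287982,  0.90583613],
       [ 0.        ,  0.        ,  0.        ,  1.        ]])}
top {'K': array([[450.38114939,   0.        , 259.77825151],
       [  0.        , 450.38114939, 196.25521784],
       [  0.        ,   0.        ,   1.        ]]), 'k1': 0.05444294046636587, 'cam_to_world': array([[ 0.02520993,  0.99396384, -0.10677235,  0.36423761],
       [-0.99967831,  0.02476846, -0.00545897, -0.13061805],
       [-0.00278144,  0.10687562,  0.99426851,  1.55984315],
       [ 0.        ,  0.        ,  0.        ,  1.        ]])}
```

View pics/scene0.png

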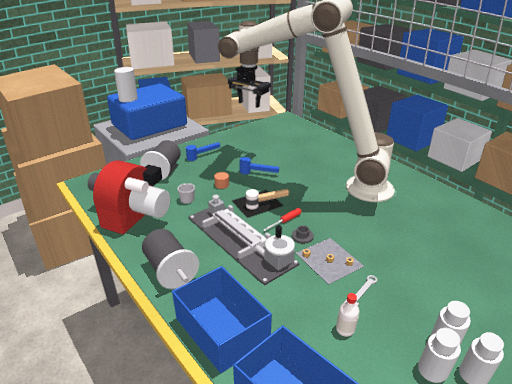

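View pics/top0.png

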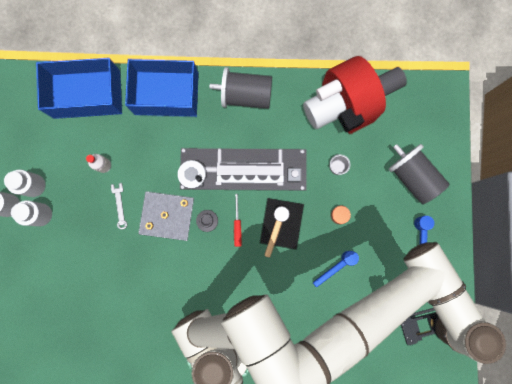

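```bash
cat > h.py <<'E'
import numpy as np, cv2
from plant import arm
from scipy.spatial.transform import Rotation as R
def cam(n):
    c=arm.camera_params(n); return c["K"],np.array([c["k1"],0,0,0,0.]),c["cam_to_world"]
def ray(n,uv):
    K,k,T=cam(n)
    p=cv2.undistortPointsIter(np.array(uv,float).reshape(-1,1,2),K,k,None,None,(3,100,1e-12)).reshape(-1,2)
    d=np.c_[p[:,0],-p[:,1],-np.ones(len(p))]@T[:3,:3].T
    return T[:3,3],d
def plane(n,uv,z):
    o,d=ray(n,uv); return o+d*((z-o[2])/d[:,2])[:,None]
def proj(n,P):
    K,k,T=cam(n)
    q=(np.array(P,float).reshape(-1,3)-T[:3,3])@T[:3,:3]
    x=q[:,0]/-q[:,2]; y=-q[:,1]/-q[:,2]; f=1+k[0]*(x*x+y*y)
    return np.c_[K[0,0]*x*f+K[0,2],K[1,1]*y*f+K[1,2]]
def tri(uv1,uv2):  # scene, top
    o1,d1=ray("scene",uv1);o2,d2=ray("top",uv2)
    A=np.c_[d1[0],-d2[0]]; s=np.linalg.lstsq(A,o2-o1,rcond=None)[0]
    a=o1+s[0]*d1[0]; b=o2+s[1]*d2[0]; return (a+b)/2, np.linalg.norm(a-b)
def snap(n,tag,crop=None,sc=1):
    p,d=arm.capture(n)
    im=p[:,:,::-1].copy(); cv2.imwrite(f"raw_{n}.png",im); np.save(f"raw_{n}.npy",d)
    if crop: x0,y0,x1,y1=crop; im=cv2.resize(im[y0:y1,x0:x1],None,fx=sc,fy=sc,interpolation=cv2.INTER_CUBIC)
    cv2.imwrite(f"pics/{tag}.png",im); return p,d
E
python3 - <<'E'
import cv2
a=cv2.imread("pics/top0.png"); cv2.imwrite("pics/topc.png",cv2.resize(a[140:260,130:330],None,fx=4,fy=4,interpolation=cv2.INTER_CUBIC))
a=cv2.imread("pics/scene0.png"); cv2.imwrite("pics/scenec.png",cv2.resize(a[160:290,180:380],None,fx=4,fy=4,interpolation=cv2.INTER_CUBIC))
E
```

```text
(no output)
```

View pics/topc.png

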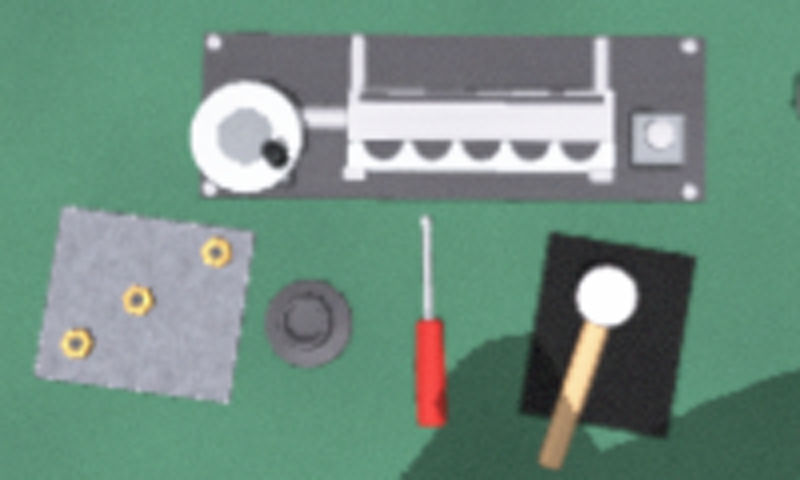

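View pics/scenec.png

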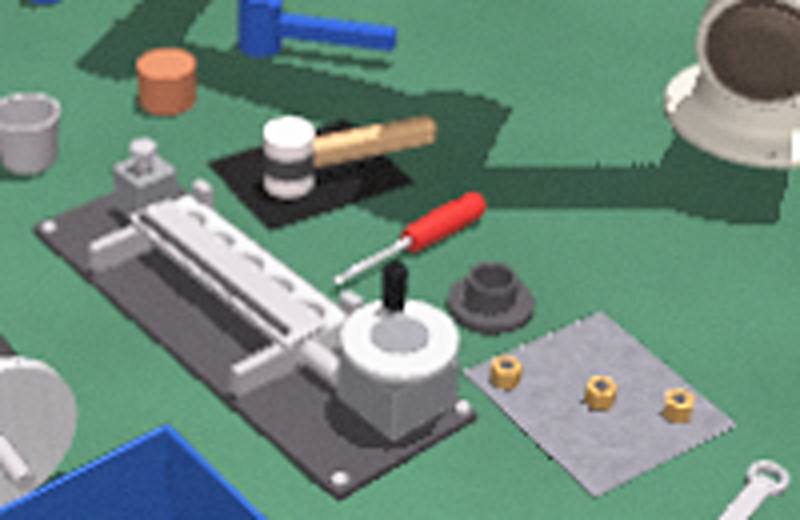

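```bash
python3 - <<'E'
from h import *
im=cv2.imread("pics/top0.png").astype(int); 
hsv=cv2.cvtColor(im.astype(np.uint8),cv2.COLOR_BGR2HSV)
def blobs(m,roi,mn,name,z):
    M=np.zeros(m.shape,np.uint8); x0,y0,x1,y1=roi; M[y0:y1,x0:x1]=m[y0:y1,x0:x1]
    n,l,s,c=cv2.connectedComponentsWithStats(M)
    for i in range(1,n):
        if s[i,4]>=mn: print(name,c[i].round(2),s[i],plane("top",c[i],z)[0].round(4))
gold=(hsv[...,1]>90)&(hsv[...,0]>12)&(hsv[...,0]<35)
blobs(gold,(135,185,200,250),5,"nut",.011)
white=(hsv[...,1]<30)&(hsv[...,2]>225)
blobs(white,(262,200,300,225),20,"mallet head",.063)
blobs(hsv[...,2]<60,(190,170,210,185),4,"crank",.119)
blobs(hsv[...,2]<60,(250,190,320,255),100,"mat",.003)
dark=hsv[...,2]<60
M=np.zeros(dark.shape,np.uint8);M[190:255,250:320]=dark[190:255,250:320]
cs=max(cv2.findContours(M,0,2)[0],key=cv2.contourArea); r=cv2.boxPoints(cv2.minAreaRect(cv2.convexHull(cs))); print("mat box",plane("top",r,.003).round(4), plane("top",[np.mean(r,0)],.003))
f=lambda x,y:(130+x/4-.4,140+y/4-.4)
cor=np.array([f(204,33),f(706,33),f(704,202),f(201,200)])
P=plane("top",cor,.008); print("base corners",P.round(4), P.mean(0), np.linalg.norm(np.diff(P,axis=0),axis=1))
bolts=np.array([f(213,42),f(690,46),f(690,191),f(209,188)])
P=plane("top",bolts,.011); print("bolts",P.round(4),P.mean(0))
print("pin",plane("top",[f(661,134)],.08))
print("wheel",plane("top",[f(246,137)],.078))
print("crank",plane("top",[f(274,154)],.112))
print("handle end",plane("top",[f(551,467)],.045), "head",plane("top",[f(607,296)],.063))
print("lugs",plane("top",[f(355,172),f(601,175)],.048))
E
```

```text
nut [184.27 202.73] [181 200   7   7  26] [0.5016 0.1377 0.011 ]
nut [164.35 214.54] [161 212   7   6  26] [0.4592 0.2042 0.011 ]
nut [149.04 225.44] [146 223   7   6  27] [0.4206 0.2546 0.011 ]
mallet head [281.2 213.8] [275 207  14  14 152] [ 0.468  -0.1951  0.063 ]
crank [198.8 177.7] [197 176   4   5  10] [0.5743 0.0757 0.119 ]
mat [282.38 223.95] [ 260  199   43   50 1219] [ 0.4373 -0.2025  0.003 ]
mat box [[ 0.3708 -0.1247  0.003 ]
 [ 0.5255 -0.1467  0.003 ]
 [ 0.5074 -0.2736  0.003 ]
 [ 0.3533 -0.2503  0.003 ]] [[ 0.43879352 -0.19886782  0.003     ]]
base corners [[ 0.6943  0.1592  0.008 ]
 [ 0.7053 -0.2799  0.008 ]
 [ 0.5563 -0.2804  0.008 ]
 [ 0.5472  0.1555  0.008 ]] [ 0.6257728  -0.06140338  0.008     ] [0.4392517  0.14899695 0.43598841]
bolts [[ 0.6859  0.1505  0.011 ]
 [ 0.6928 -0.2659  0.011 ]
 [ 0.5652 -0.2679  0.011 ]
 [ 0.5575  0.1485  0.011 ]] [ 0.625341   -0.05868784  0.011     ]
pin [[ 0.60336721 -0.23697238  0.08      ]]
wheel [[0.59255684 0.10760295 0.078     ]]
crank [[0.57396586 0.07890646 0.112     ]]
handle end [[ 0.32623808 -0.152596    0.045     ]] head [[ 0.46873538 -0.19562672  0.063     ]]
lugs [[ 0.56958918  0.0191022   0.048     ]
 [ 0.5722143  -0.18914456  0.048     ]]
```

```bash
python3 - <<'E'
from h import *
g=lambda x,y:(180+x/4-.4,160+y/4-.4); f=lambda x,y:(130+x/4-.4,140+y/4-.4)
print("crank top",tri(g(398,268),f(273,156)))
print("pin",tri(g(143,148),f(660,134)))
print("mallet head top",tri(g(289,129),f(607,296)))
print("wheel",tri(g(399,338),f(246,137)))
print("mallet end",tri(g(430,130),f(551,465)))
for nm,a,b in (("n0",(505,373),(216,252)),("n1",(600,392),(137,300)),("n2",(678,406),(76,344))): print(nm,tri(g(*a),f(*b)))
# depth check
d=np.load("top_d.npy"); K,k,T=cam("top")
def dp(u,v):
    uv=np.array([[u,v]]); o,r=ray("top",uv); return (o+r[0]*d[int(round(v)),int(round(u))]).round(4)
for u,v in [(281.2,213.8),(198.8,178),(295,173.2),(191,169),(184.3,202.7),(164,214),(149,225),(268,250),(273,232),(215,170),(240,168)]: print((u,v),dp(u,v))
for z in (.095,.112,.119): print(z,plane("top",[(198.8,177.7)],z).round(4))
# enlarge nuts
im=cv2.imread("pics/top0.png"); out=[]
for x,y in((184,203),(164,215),(149,225)): out.append(cv2.resize(im[y-9:y+10,x-9:x+10],(256,256),interpolation=cv2.INTER_LANCZOS4))
im=cv2.imread("pics/scene0.png"); o2=[]
for x,y in((306,253),(330,258),(350,261)): o2.append(cv2.resize(im[y-9:y+10,x-9:x+10],(256,256),interpolation=cv2.INTER_LANCZOS4))
cv2.imwrite("pics/nuts.png",np.vstack([np.hstack(out),np.hstack(o2)]))
E
```

```text
crank top (array([0.57221931, 0.07938016, 0.1132745 ]), np.float64(0.0002561510312973866))
pin (array([ 0.60463986, -0.23682081,  0.07403425]), np.float64(0.0008170611969863662))
mallet head top (array([ 0.46883299, -0.19569844,  0.06228906]), np.float64(0.00012560334279913677))
wheel (array([0.59374022, 0.1082995 , 0.07210069]), np.float64(0.0007449124783380926))
mallet end (array([ 0.32752226, -0.15286314,  0.02750107]), np.float64(0.0001523295702891048))
n0 (array([0.50275719, 0.13989584, 0.00875553]), np.float64(0.0015435090839366777))
n1 (array([0.45945574, 0.20561497, 0.01008569]), np.float64(0.0012952749200759357))
n2 (array([0.42069883, 0.25591167, 0.00869817]), np.float64(0.0017804615411107928))
(281.2, 213.8) [ 0.4683 -0.1953  0.0598]
(198.8, 178) [0.5735 0.0758 0.1178]
(295, 173.2) [ 0.6041 -0.238   0.0733]
(191, 169) [0.6083 0.108  0.0816]
(184.3, 202.7) [0.5001 0.1345 0.029 ]
(164, 214) [0.4608 0.2047 0.0146]
(149, 225) [0.4218 0.2526 0.0196]
(268, 250) [ 0.3472 -0.1543  0.0417]
(273, 232) [ 0.4076 -0.1697  0.0425]
(215, 170) [0.6137 0.0328 0.0403]
(240, 168) [ 0.6233 -0.0521  0.0373]
0.095 [[0.5778 0.0791 0.095 ]]
0.112 [[0.5753 0.0767 0.112 ]]
0.119 [[0.5743 0.0757 0.119 ]]
```

View pics/nuts.png

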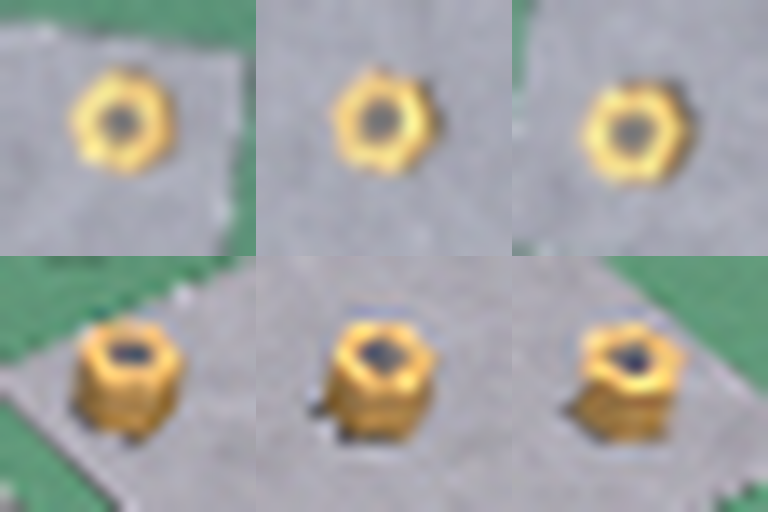

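```bash
cat >> h.py <<'E'
def go(x,y,z,yaw_deg,o=None):
    o=o or arm.get_obs(); M=R.from_euler("xyz",o["eef_rot"]); G=R.from_euler("xyz",[np.pi,0,np.radians(yaw_deg)])
    t=M.inv().apply(np.array([x,y,z])-o["tool_pos"])*100; w=(M.inv()*G).as_rotvec(degrees=True)
    print("travel",t.round(2),"twist",w.round(1)," rows",(np.linalg.norm(t)/4.17).round(1),(np.linalg.norm(w)/7.16).round(1))
def st():
    o=arm.get_obs(); print(round(o["time_s"],2),o["tool_pos"].round(4),np.degrees(o["eef_rot"]).round(1),o["contact_force"].round(1),round(o["finger_gap"],3))
E
python3 - <<'E'
from h import *
go(.5745,.0778,.16,-90)
E
```

```text
travel [-57.32  53.82   6.26] twist [  0.1   0.1 -73.7]  rows 18.9 10.3
```

servo_tool([
  {"travel": [-57.3, 53.8, 6.2], "twist": [0, 0, -73.7], "grip": 1},
  {"travel": [-57.3, 53.8, 6.2], "twist": [0, 0, -73.7], "grip": 1},
  {"travel": [-57.3, 53.8, 6.2], "twist": [0, 0, -73.7], "grip": 1},
  {"travel": [-57.3, 53.8, 6.2], "twist": [0, 0, -73.7], "grip": 1},
  {"travel": [-57.3, 53.8, 6.2], "twist": [0, 0, -73.7], "grip": 1},
  {"travel": [-57.3, 53.8, 6.2], "twist": [0, 0, -73.7], "grip": 1},
  {"travel": [-57.3, 53.8, 6.2], "twist": [0, 0, -73.7], "grip": 1},
  {"travel": [-57.3, 53.8, 6.2], "twist": [0, 0, -73.7], "grip": 1},
  {"travel": [-57.3, 53.8, 6.2], "twist": [0, 0, -73.7], "grip": 1},
  {"travel": [-57.3, 53.8, 6.2], "twist": [0, 0, -73.7], "grip": 1},
  {"travel": [-57.3, 53.8, 6.2], "twist": [0, 0, -73.7], "grip": 1},
  {"travel": [-57.3, 53.8, 6.2], "twist": [0, 0, -73.7], "grip": 1},
  {"travel": [-57.3, 53.8, 6.2], "twist": [0, 0, -73.7], "grip": 1},
  {"travel": [-57.3, 53.8, 6.2], "twist": [0, 0, -73.7], "grip": 1},
  {"travel": [-57.3, 53.8, 6.2], "twist": [0, 0, -73.7], "grip": 1},
  {"travel": [-57.3, 53.8, 6.2], "twist": [0, 0, -73.7], "grip": 1},
  {"travel": [-57.3, 53.8, 6.2], "twist": [0, 0, -73.7], "grip": 1},
  {"travel": [-57.3, 53.8, 6.2], "twist": [0, 0, -73.7], "grip": 1},
  {"travel": [-57.3, 53.8, 6.2], "twist": [0, 0, -73.7], "grip": 1},
  {"travel": [-57.3, 53.8, 6.2], "twist": [0, 0, -73.7], "grip": 1},
])

```text
time_s: 1.77
tool_pos: [0.5773, 0.0827, 0.159]
eef_rot: [-3.141, 0.002, -1.566]
contact_force: [1.0, -0.3, -0.2]
finger_gap: 0.995
```

```bash
python3 - <<'E'
from h import *
snap("scene","s1",(180,130,380,280),4); st(); go(.5745,.0778,.086,-90)
E
```

```text
1.82 [0.5754 0.0804 0.159 ] [ 1.799e+02  1.000e-01 -8.980e+01] [ 0.1 -0.3  0.1] 1.003
travel [0.27 0.07 7.3 ] twist [0.1 0.1 0.2]  rows 1.8 0.0
```

View pics/s1.png

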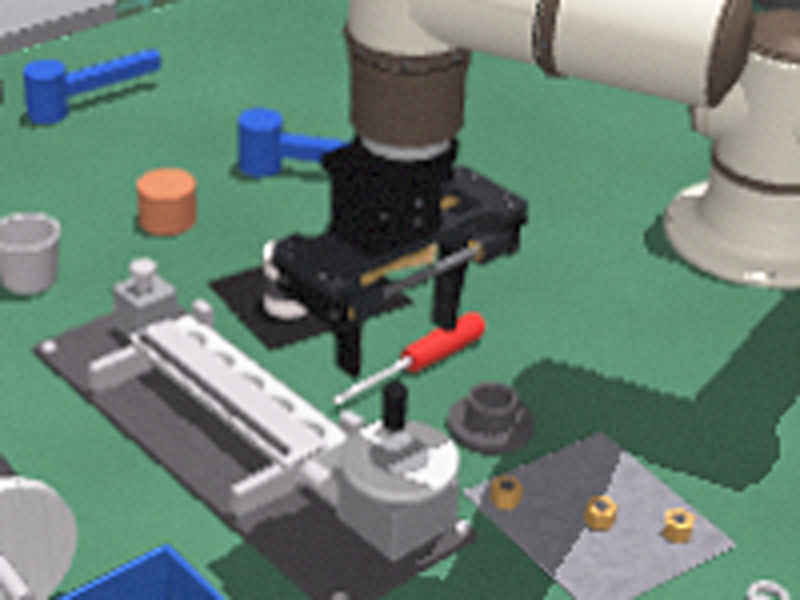

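servo_tool([
  {"travel": [0.2, 0, 3], "twist": [0, 0, 0], "grip": 1},
  {"travel": [0.2, 0, 5], "twist": [0, 0, 0], "grip": 1},
  {"travel": [0.2, 0, 6.5], "twist": [0, 0, 0], "grip": 1},
  {"travel": [0.2, 0, 7.3], "twist": [0, 0, 0], "grip": 1},
  {"travel": [0.2, 0, 7.3], "twist": [0, 0, 0], "grip": 1},
  {"travel": [0.2, 0, 7.3], "twist": [0, 0, 0], "grip": -1},
  {"travel": [0.2, 0, 7.3], "twist": [0, 0, 0], "grip": -1},
  {"travel": [0.2, 0, 7.3], "twist": [0, 0, 0], "grip": -1},
  {"travel": [0.2, 0, 7.3], "twist": [0, 0, 0], "grip": -1},
  {"travel": [0.2, 0, 7.3], "twist": [0, 0, 0], "grip": -1},
  {"travel": [0.2, 0, 7.3], "twist": [0, 0, 0], "grip": -1},
])

```text
time_s: 2.73
tool_pos: [0.5754, 0.0786, 0.0865]
eef_rot: [3.14, 0.002, -1.568]
contact_force: [0.5, 0.4, 0.6]
finger_gap: 0.632
```

servo_tool([
  {"travel": [0, 0, 0], "twist": [0, 0, 0], "grip": -1},
  {"travel": [0, 0, 0], "twist": [0, 0, 0], "grip": -1},
  {"travel": [0, 0, 0], "twist": [0, 0, 0], "grip": -1},
  {"travel": [0, 0, 0], "twist": [0, 0, 0], "grip": -1},
  {"travel": [0, 0, 0], "twist": [0, 0, 0], "grip": -1},
  {"travel": [0, 0, 0], "twist": [0, 0, 0], "grip": -1},
  {"travel": [0, 0, 0], "twist": [0, 0, 0], "grip": -1},
  {"travel": [0, 0, 0], "twist": [0, 0, 0], "grip": -1},
  {"travel": [0, 0, 0], "twist": [0, 0, 0], "grip": -1},
  {"travel": [0, 0, 0], "twist": [0, 0, 0], "grip": -1},
])

```text
time_s: 3.57
tool_pos: [0.5752, 0.0785, 0.0865]
eef_rot: [3.14, 0.002, -1.568]
contact_force: [0.1, 0.1, 0.6]
finger_gap: 0.219
```

```bash
cat >> h.py <<'E'
def arc(phi0,dphi,n,c=(.593,.108),r=.034,hold=2):
    o=arm.get_obs(); M=R.from_euler("xyz",o["eef_rot"]); rows=[]
    for i in range(1,n+1):
        a=np.radians(phi0+dphi*i/n); t=M.inv().apply(np.array([c[0]+r*np.cos(a)-o["tool_pos"][0],c[1]+r*np.sin(a)-o["tool_pos"][1],0]))*100
        rows.append([round(float(v),1) for v in t[:2]])
    print(rows)
E
python3 -c "
from h import *
arc(-121,180,18)"
```

```text
[[0.2, -0.6], [0.4, -1.1], [0.5, -1.7], [0.4, -2.3], [0.3, -2.9], [0.0, -3.4], [-0.3, -3.9], [-0.7, -4.3], [-1.2, -4.7], [-1.7, -5.0], [-2.3, -5.1], [-2.9, -5.2], [-3.5, -5.1], [-4.0, -5.0], [-4.6, -4.8], [-5.1, -4.4], [-5.5, -4.0], [-5.9, -3.5]]
```

servo_tool([
  {"travel": [0.2, -0.6, 0], "twist": [0, 0, 0], "grip": -1},
  {"travel": [0.4, -1.1, 0], "twist": [0, 0, 0], "grip": -1},
  {"travel": [0.5, -1.7, 0], "twist": [0, 0, 0], "grip": -1},
  {"travel": [0.4, -2.3, 0], "twist": [0, 0, 0], "grip": -1},
  {"travel": [0.3, -2.9, 0], "twist": [0, 0, 0], "grip": -1},
  {"travel": [0, -3.4, 0], "twist": [0, 0, 0], "grip": -1},
  {"travel": [-0.3, -3.9, 0], "twist": [0, 0, 0], "grip": -1},
  {"travel": [-0.7, -4.3, 0], "twist": [0, 0, 0], "grip": -1},
  {"travel": [-1.2, -4.7, 0], "twist": [0, 0, 0], "grip": -1},
  {"travel": [-1.7, -5.0, 0], "twist": [0, 0, 0], "grip": -1},
  {"travel": [-2.3, -5.1, 0], "twist": [0, 0, 0], "grip": -1},
  {"travel": [-2.9, -5.2, 0], "twist": [0, 0, 0], "grip": -1},
])

```text
time_s: 4.57
tool_pos: [0.6271, 0.1083, 0.0865]
eef_rot: [3.14, 0.001, -1.568]
contact_force: [-3.9, -2.1, 3.7]
finger_gap: 0.219
```

```bash
python3 - <<'E'
from h import *
snap("top","t2",(170,130,330,250),5); st(); arc(1,190,19)
E
```

```text
4.62 [0.6271 0.1093 0.0865] [ 1.799e+02  1.000e-01 -8.980e+01] [-1.7  0.3  2.9] 0.22
[[-0.5, 0.1], [-1.1, 0.2], [-1.6, 0.5], [-2.1, 0.8], [-2.5, 1.3], [-2.8, 1.8], [-3.1, 2.3], [-3.2, 2.9], [-3.3, 3.5], [-3.2, 4.0], [-3.1, 4.6], [-2.8, 5.2], [-2.5, 5.6], [-2.0, 6.0], [-1.5, 6.4], [-1.0, 6.6], [-0.4, 6.8], [0.2, 6.8], [0.8, 6.8]]
```

View pics/t2.png

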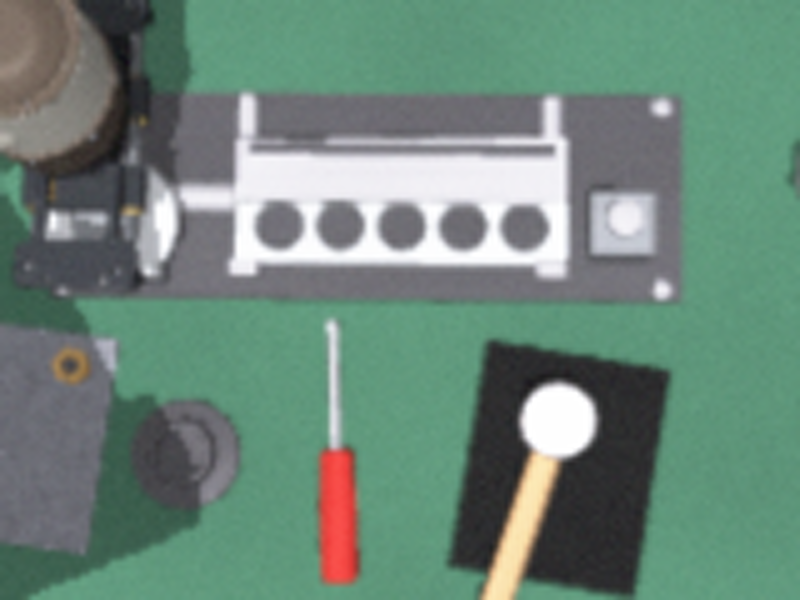

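servo_tool([
  {"travel": [-0.5, 0.1, 0], "twist": [0, 0, 0], "grip": -1},
  {"travel": [-1.1, 0.2, 0], "twist": [0, 0, 0], "grip": -1},
  {"travel": [-1.6, 0.5, 0], "twist": [0, 0, 0], "grip": -1},
  {"travel": [-2.1, 0.8, 0], "twist": [0, 0, 0], "grip": -1},
  {"travel": [-2.5, 1.3, 0], "twist": [0, 0, 0], "grip": -1},
  {"travel": [-2.8, 1.8, 0], "twist": [0, 0, 0], "grip": -1},
  {"travel": [-3.1, 2.3, 0], "twist": [0, 0, 0], "grip": -1},
  {"travel": [-3.2, 2.9, 0], "twist": [0, 0, 0], "grip": -1},
  {"travel": [-3.3, 3.5, 0], "twist": [0, 0, 0], "grip": -1},
  {"travel": [-3.2, 4.0, 0], "twist": [0, 0, 0], "grip": -1},
  {"travel": [-3.1, 4.6, 0], "twist": [0, 0, 0], "grip": -1},
  {"travel": [-2.8, 5.2, 0], "twist": [0, 0, 0], "grip": -1},
  {"travel": [-2.5, 5.6, 0], "twist": [0, 0, 0], "grip": -1},
  {"travel": [-2.0, 6.0, 0], "twist": [0, 0, 0], "grip": -1},
])

```text
time_s: 5.78
tool_pos: [0.5679, 0.1303, 0.0865]
eef_rot: [-3.14, 0.004, -1.567]
contact_force: [2.1, 1.2, -2.3]
finger_gap: 0.217
```

```bash
python3 - <<'E'
from h import *
snap("top","t3",(170,130,330,250),5); st(); arc(141,60,12)
E
```

```text
5.83 [0.5669 0.1292 0.0865] [-180.     0.2  -89.8] [ 2.3 -2.3 -3.8] 0.223
[[0.2, 0.2], [0.5, 0.4], [0.7, 0.5], [1.0, 0.6], [1.3, 0.7], [1.6, 0.8], [1.9, 0.8], [2.2, 0.8], [2.5, 0.8], [2.8, 0.7], [3.1, 0.7], [3.3, 0.6]]
```

View pics/t3.png

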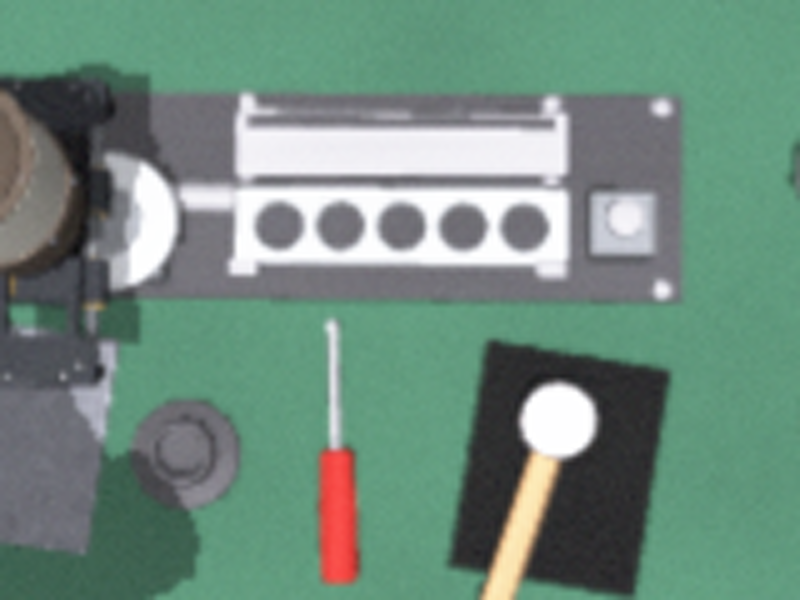

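servo_tool([
  {"travel": [0.2, 0.2, 0], "twist": [0, 0, 0], "grip": -1},
  {"travel": [0.5, 0.4, 0], "twist": [0, 0, 0], "grip": -1},
  {"travel": [0.7, 0.5, 0], "twist": [0, 0, 0], "grip": -1},
  {"travel": [1.0, 0.6, 0], "twist": [0, 0, 0], "grip": -1},
  {"travel": [1.3, 0.7, 0], "twist": [0, 0, 0], "grip": -1},
])

```text
time_s: 6.25
tool_pos: [0.5603, 0.1166, 0.0865]
eef_rot: [-3.14, 0.005, -1.567]
contact_force: [5.4, 0.8, -4.0]
finger_gap: 0.218
```

```bash
python3 - <<'E'
from h import *
st(); o=arm.get_obs()["tool_pos"]; a=np.degrees(np.arctan2(o[1]-.108,o[0]-.593))%360; print(a, np.hypot(o[1]-.108,o[0]-.593)); arc(a,40,8)
E
```

```text
6.25 [0.5603 0.1166 0.0865] [-179.9    0.3  -89.8] [ 5.4  0.8 -4. ] 0.218
165.26287756550715 0.03382860785080496
[[0.3, 0.1], [0.6, 0.1], [0.9, 0.1], [1.2, 0.1], [1.5, 0.1], [1.8, 0.0], [2.0, -0.1], [2.3, -0.2]]
```

servo_tool([
  {"travel": [0.3, 0.1, 0], "twist": [0, 0, 0], "grip": -1},
  {"travel": [0.6, 0.1, 0], "twist": [0, 0, 0], "grip": -1},
  {"travel": [0.9, 0.1, 0], "twist": [0, 0, 0], "grip": -1},
  {"travel": [1.2, 0.1, 0], "twist": [0, 0, 0], "grip": -1},
])

```text
time_s: 6.58
tool_pos: [0.5592, 0.1064, 0.0865]
eef_rot: [-3.139, 0.008, -1.568]
contact_force: [-2.7, 17.2, -1.1]
finger_gap: 0.219
```

```bash
python3 - <<'E'
from h import *
snap("top","t4",(170,130,330,250),5);
st(); o=arm.get_obs()["tool_pos"]; a=np.degrees(np.arctan2(o[1]-.108,o[0]-.593))%360; print(a, np.hypot(o[1]-.108,o[0]-.593)); arc(a,40,8)
E
```

```text
6.63 [0.5592 0.1066 0.0865] [-179.9    0.5  -89.9] [-0.3  8.2 -2.4] 0.219
182.3323559944261 0.033874202197128805
[[0.3, -0.0], [0.6, -0.1], [0.9, -0.1], [1.2, -0.2], [1.4, -0.4], [1.7, -0.5], [1.9, -0.7], [2.2, -0.9]]
```

View pics/t4.png

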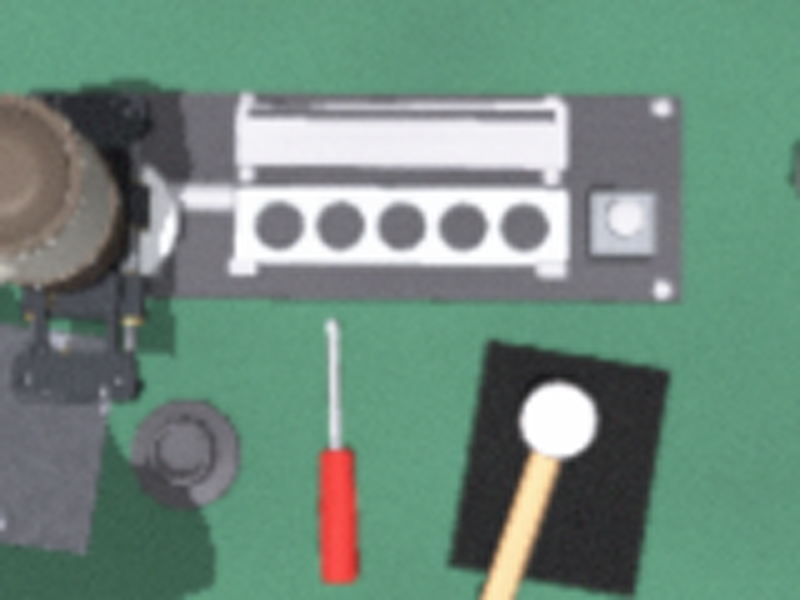

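servo_tool([
  {"travel": [0, 0, 0], "twist": [0, 0, 0], "grip": 0.2},
  {"travel": [0, 0, 0], "twist": [0, 0, 0], "grip": 0.2},
  {"travel": [0, 0, 0], "twist": [0, 0, 0], "grip": 0.2},
  {"travel": [0, 0, 0], "twist": [0, 0, 0], "grip": 0.2},
  {"travel": [0, 0, 0], "twist": [0, 0, 0], "grip": 0.2},
  {"travel": [0, 0, -3], "twist": [0, 0, 0], "grip": 0.2},
  {"travel": [0, 0, -6], "twist": [0, 0, 0], "grip": 0.2},
  {"travel": [-4, 0, -9], "twist": [0, 0, 0], "grip": 0.2},
  {"travel": [-8, 0, -9], "twist": [0, 0, 0], "grip": 0.2},
  {"travel": [-12, 0, -9], "twist": [0, 0, 0], "grip": 0.2},
  {"travel": [-16, 0, -9], "twist": [0, 0, 0], "grip": 0.2},
  {"travel": [-18, 0, -9], "twist": [0, 0, 0], "grip": 0.2},
  {"travel": [-18, 0, -9], "twist": [0, 0, 0], "grip": 0.2},
])

```text
time_s: 7.72
tool_pos: [0.5583, 0.2899, 0.1777]
eef_rot: [-3.139, 0.01, -1.564]
contact_force: [0.1, -0.7, -0.2]
finger_gap: 0.602
```

```bash
python3 - <<'E'
from h import *
st()
p,_=snap("top","t5",(130,130,330,260),4)
snap("scene","s5",(180,130,380,280),4)
g=cv2.cvtColor(p,cv2.COLOR_RGB2GRAY)
g4=cv2.resize(g,None,fx=8,fy=8,interpolation=cv2.INTER_CUBIC)
m=(g4<150).astype(np.uint8); x0,y0,x1,y1=217,168,284,183
M=np.zeros_like(m); M[y0*8:y1*8,x0*8:x1*8]=m[y0*8:y1*8,x0*8:x1*8]
n,l,s,c=cv2.connectedComponentsWithStats(M)
for i in range(1,n):
    if s[i,4]>2000:
        uv=(c[i]+.5)/8-.5; print(uv.round(2),s[i,2:]/8,plane("top",[uv],.034)[0].round(4))
hsv=cv2.cvtColor(p,cv2.COLOR_RGB2HSV); gold=((hsv[...,1]>90)&(hsv[...,0]>12)&(hsv[...,0]<35)).astype(np.uint8)
gold[:185]=0;gold[250:]=0;gold[:,:135]=0;gold[:,200:]=0
n,l,s,c=cv2.connectedComponentsWithStats(gold)
for i in range(1,n):
    if s[i,4]>5: print("nut",c[i].round(2),s[i,2:],plane("top",[c[i]],.016)[0].round(4))
E
```

```text
7.72 [0.5583 0.2899 0.1777] [-179.8    0.6  -89.6] [ 0.1 -0.7 -0.2] 0.602
[225.41 174.7 ] [  8.875   8.75  475.375] [ 0.5994 -0.0027  0.034 ]
[237.67 174.71] [  8.875   8.875 466.75 ] [ 0.6004 -0.0447  0.034 ]
[249.92 174.86] [  8.625   8.5   469.25 ] [ 0.6009 -0.0866  0.034 ]
[262.19 174.96] [  8.875   8.375 464.25 ] [ 0.6016 -0.1286  0.034 ]
[274.43 175.  ] [  9.      8.375 467.25 ] [ 0.6025 -0.1705  0.034 ]
nut [184.43 202.7 ] [ 7  6 23] [0.5013 0.1363 0.016 ]
nut [164.04 214.67] [ 7  6 27] [0.4584 0.2042 0.016 ]
nut [149.19 225.44] [ 7  6 27] [0.4204 0.2528 0.016 ]
```

View pics/t5.png

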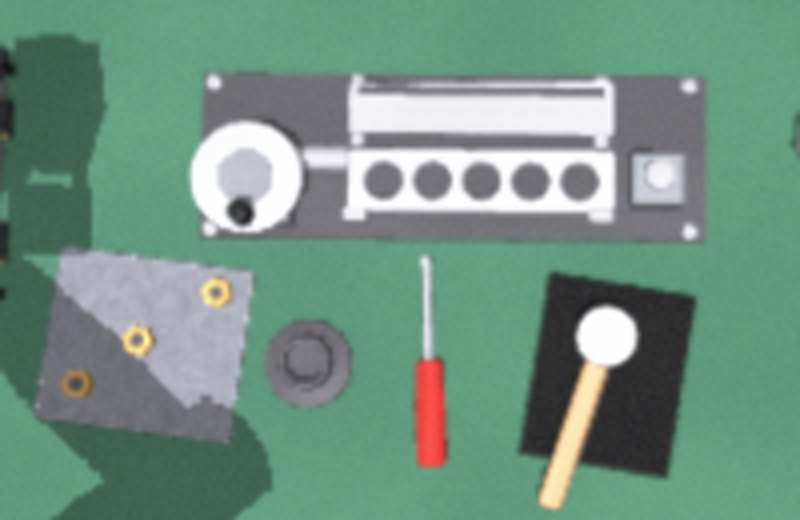

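View pics/s5.png

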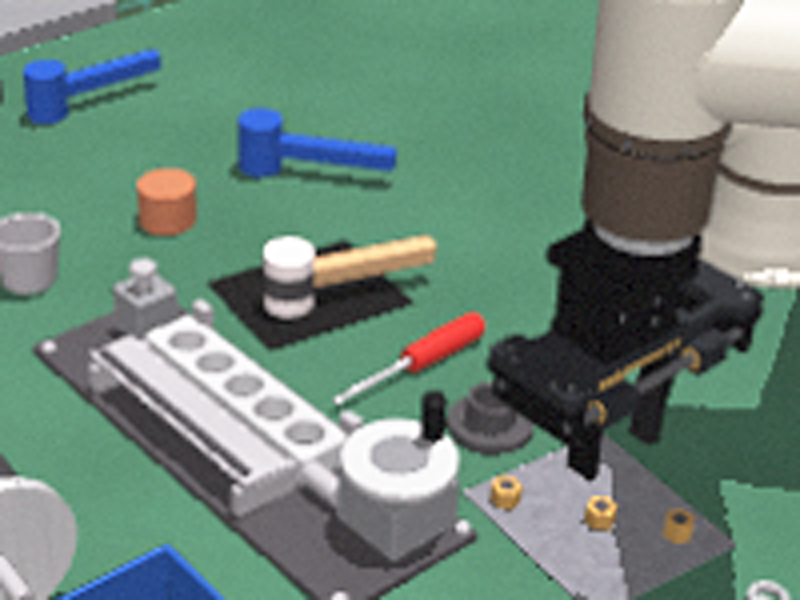

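```bash
python3 - <<'E'
from h import *
for fn in ("pics/top0.png","raw_top.png"):
    im=cv2.imread(fn).astype(np.float32)
    sat=im[...,2]-im[...,0]
    for c in ((184.4,202.7),(164.2,214.6),(149.1,225.4)):
        x,y=int(c[0]),int(c[1]); w=sat[y-8:y+9,x-8:x+9]; W=cv2.resize(w,None,fx=10,fy=10,interpolation=cv2.INTER_CUBIC)
        W=W/np.percentile(W,97)
        m=(W>.45).astype(np.uint8); ct=max(cv2.findContours(m,0,1)[0],key=cv2.contourArea)[:,0]
        h=cv2.convexHull(ct)[:,0]; uv=(h+.5)/10-.5+[x-8,y-8]; P=plane("top",uv,.018)[:,:2]*1000
        th=np.radians(np.arange(0,180,5)); wd=np.ptp(P@np.array([np.cos(th),np.sin(th)]),axis=0)
        f=np.sum(wd*np.exp(6j*th)); best=(np.degrees(np.angle(-f))/6)%60
        print(fn,P.mean(0).round(1),"w",wd.min().round(1),wd.max().round(1),"flat normal",best.round(0),"amp",(2*abs(f)/len(th)).round(2))
E
```

```text
pics/top0.png [501.4 138.9] w 24.8 26.6 flat normal 44.0 amp 0.51
pics/top0.png [459.  205.5] w 24.5 26.5 flat normal 46.0 amp 0.6
pics/top0.png [421.7 255.4] w 24.6 26.6 flat normal 4.0 amp 0.38
raw_top.png [501.5 138.3] w 25.0 26.7 flat normal 45.0 amp 0.5
raw_top.png [458.5 205.2] w 24.7 26.7 flat normal 47.0 amp 0.57
raw_top.png [420.2 253.5] w 23.3 26.6 flat normal 2.0 amp 0.45
```

```bash
python3 - <<'E'
from h import *
go(.502,.138,.10,-45); go(.502,.138,.009,-45)
E
```

```text
travel [14.85  5.66  7.64] twist [ -0.2   0.4 -44.8]  rows 4.2 6.3
travel [14.92  5.66 16.74] twist [ -0.2   0.4 -44.8]  rows 5.5 6.3
```

servo_tool([
  {"travel": [8, 3, 1], "twist": [0, 0, -20], "grip": 0.2},
  {"travel": [14.9, 5.7, 3], "twist": [-0.2, 0.4, -44.8], "grip": 0.2},
  {"travel": [14.9, 5.7, 4], "twist": [-0.2, 0.4, -44.8], "grip": 0.2},
  {"travel": [14.9, 5.7, 5], "twist": [-0.2, 0.4, -44.8], "grip": 0.2},
  {"travel": [14.9, 5.7, 7], "twist": [-0.2, 0.4, -44.8], "grip": 0.2},
  {"travel": [14.9, 5.7, 7.6], "twist": [-0.2, 0.4, -44.8], "grip": 0.2},
  {"travel": [14.9, 5.7, 7.6], "twist": [-0.2, 0.4, -44.8], "grip": 0.2},
  {"travel": [14.9, 5.7, 7.6], "twist": [-0.2, 0.4, -44.8], "grip": 0.2},
  {"travel": [14.9, 5.7, 7.6], "twist": [-0.2, 0.4, -44.8], "grip": 0.2},
])

```text
time_s: 8.57
tool_pos: [0.5015, 0.1362, 0.1006]
eef_rot: [-3.141, -0.0, -0.788]
contact_force: [0.4, 0.3, 0.6]
finger_gap: 0.601
```

```bash
python3 - <<'E'
from h import *
snap("scene","s6",(240,150,390,280),5);st(); go(.502,.138,.009,-45)
E
```

```text
8.62 [0.5016 0.1367 0.1008] [-179.9   -0.   -45.1] [ 0.3  0.8 -0.1] 0.605
travel [-0.07 -0.11  9.18] twist [-0.1 -0.  -0.1]  rows 2.2 0.0
```

View pics/s6.png

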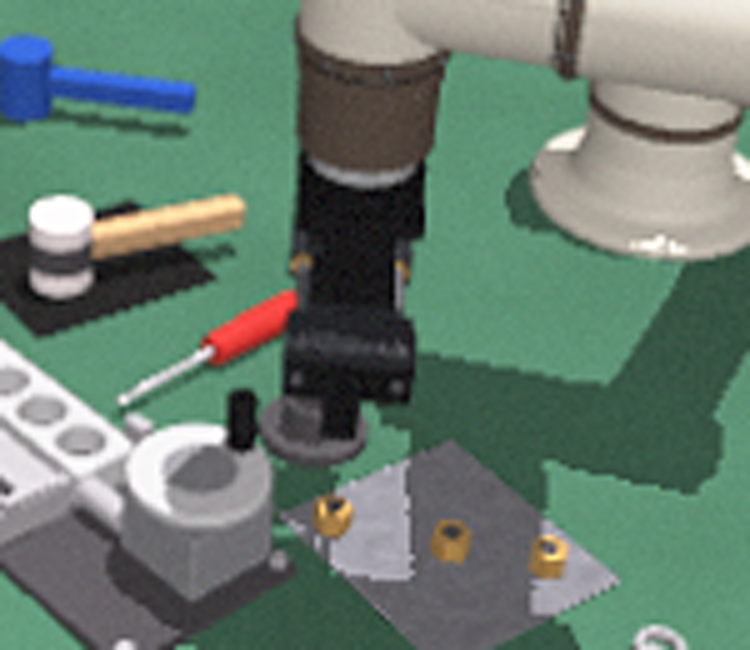

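servo_tool([
  {"travel": [-0.1, -0.1, 3], "twist": [0, 0, 0], "grip": 0.2},
  {"travel": [-0.1, -0.1, 6], "twist": [0, 0, 0], "grip": 0.2},
  {"travel": [-0.1, -0.1, 8], "twist": [0, 0, 0], "grip": 0.2},
  {"travel": [-0.1, -0.1, 9.2], "twist": [0, 0, 0], "grip": 0.2},
  {"travel": [-0.1, -0.1, 9.2], "twist": [0, 0, 0], "grip": 0.2},
  {"travel": [-0.1, -0.1, 9.2], "twist": [0, 0, 0], "grip": -1},
  {"travel": [-0.1, -0.1, 9.2], "twist": [0, 0, 0], "grip": -1},
  {"travel": [-0.1, -0.1, 9.2], "twist": [0, 0, 0], "grip": -1},
  {"travel": [-0.1, -0.1, 9.2], "twist": [0, 0, 0], "grip": -1},
  {"travel": [-0.1, -0.1, 9.2], "twist": [0, 0, 0], "grip": -1},
  {"travel": [-0.1, -0.1, 9.2], "twist": [0, 0, 0], "grip": -1},
  {"travel": [-0.1, -0.1, 9.2], "twist": [0, 0, 0], "grip": -1},
  {"travel": [-0.1, -0.1, 9.2], "twist": [0, 0, 0], "grip": -1},
  {"travel": [-0.1, -0.1, 9.2], "twist": [0, 0, 0], "grip": -1},
])

```text
time_s: 9.78
tool_pos: [0.5021, 0.1384, 0.0094]
eef_rot: [-3.14, -0.0, -0.787]
contact_force: [-1.3, 0.1, 5.2]
finger_gap: 0.245
```

```bash
python3 - <<'E'
from h import *
go(.602,.138,.145,-45);go(.6004,-.0447,.145,-90); go(.6004,-.0447,.039,-90)
E
```

```text
travel [  7.09  -7.08 -13.54] twist [-0.1 -0.  -0.1]  rows 4.0 0.0
travel [ 19.91   5.93 -13.56] twist [-0.1  0.  44.9]  rows 5.9 6.3
travel [19.91  5.95 -2.96] twist [-0.1  0.  44.9]  rows 5.0 6.3
```

servo_tool([
  {"travel": [0, 0, -4], "twist": [0, 0, 0], "grip": -1},
  {"travel": [0, 0, -8], "twist": [0, 0, 0], "grip": -1},
  {"travel": [0, 0, -12], "twist": [0, 0, 0], "grip": -1},
  {"travel": [2, 0.6, -13.6], "twist": [0, 0, 7], "grip": -1},
  {"travel": [6, 2, -13.6], "twist": [0, 0, 14], "grip": -1},
  {"travel": [10, 3, -13.6], "twist": [0, 0, 21], "grip": -1},
  {"travel": [14, 4, -13.6], "twist": [0, 0, 28], "grip": -1},
  {"travel": [17, 5, -13.6], "twist": [0, 0, 35], "grip": -1},
  {"travel": [19.9, 5.9, -13.6], "twist": [0, 0, 42], "grip": -1},
  {"travel": [19.9, 5.9, -12], "twist": [0, 0, 44.9], "grip": -1},
  {"travel": [19.9, 5.9, -10], "twist": [0, 0, 44.9], "grip": -1},
  {"travel": [19.9, 5.9, -8], "twist": [0, 0, 44.9], "grip": -1},
  {"travel": [19.9, 5.9, -8], "twist": [0, 0, 44.9], "grip": -1},
])

```text
time_s: 10.87
tool_pos: [0.5971, -0.045, 0.0846]
eef_rot: [3.133, 0.001, -1.573]
contact_force: [-1.6, -0.1, -0.5]
finger_gap: 0.247
```

```bash
python3 - <<'E'
from h import *
snap("scene","s7",(200,150,350,280),5);st(); go(.6004,-.0447,.039,-90)
E
```

```text
10.92 [ 0.5986 -0.0448  0.0868] [179.7   0.  -90. ] [-0.5  0.2  0.7] 0.244
travel [-0.01 -0.2   4.78] twist [ 0.3  0.  -0. ]  rows 1.1 0.0
```

View pics/s7.png

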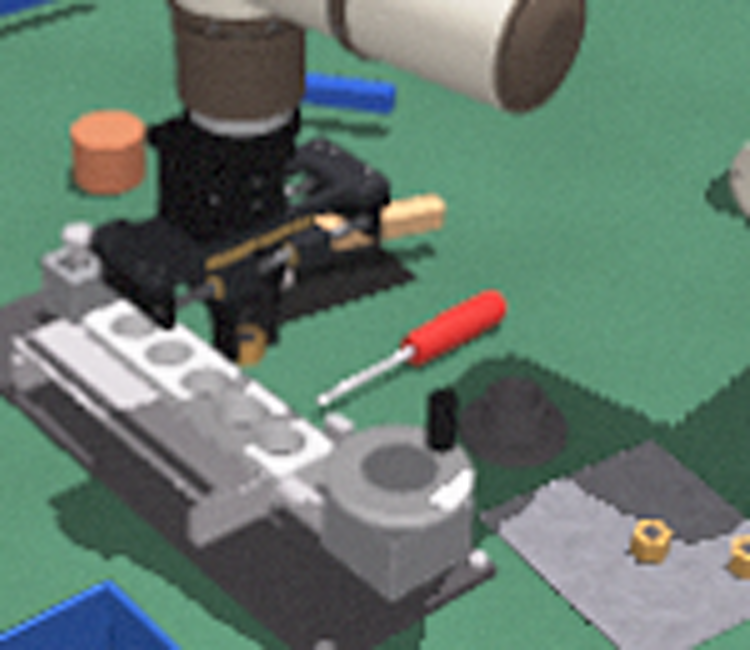

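servo_tool([
  {"travel": [0, -0.2, 2], "twist": [0, 0, 0], "grip": -1},
  {"travel": [0, -0.2, 3.5], "twist": [0, 0, 0], "grip": -1},
  {"travel": [0, -0.2, 4.8], "twist": [0, 0, 0], "grip": -1},
  {"travel": [0, -0.2, 4.8], "twist": [0, 0, 0], "grip": -1},
  {"travel": [0, -0.2, 4.8], "twist": [0, 0, 0], "grip": -0.2},
  {"travel": [0, -0.2, 4.8], "twist": [0, 0, 0], "grip": -0.2},
  {"travel": [0, -0.2, 4.8], "twist": [0, 0, 0], "grip": -0.2},
  {"travel": [0, -0.2, 4.8], "twist": [0, 0, 0], "grip": -0.2},
  {"travel": [0, -0.2, 3], "twist": [0, 0, 0], "grip": -0.2},
  {"travel": [0, -0.2, -1], "twist": [0, 0, 0], "grip": -0.2},
  {"travel": [0, -0.2, -4], "twist": [0, 0, 0], "grip": 0.2},
])

```text
time_s: 11.83
tool_pos: [0.6011, -0.045, 0.1291]
eef_rot: [3.138, -0.0, -1.571]
contact_force: [0.9, 0.5, 0.8]
finger_gap: 0.418
```

```bash
python3 - <<'E'
from h import *
snap("scene","s8",(200,150,350,280),5);st(); go(.459,.205,.1,-103);go(.459,.205,.14,-103)
p,_=snap("top","t8",(130,130,330,260),4)
hsv=cv2.cvtColor(p,cv2.COLOR_RGB2HSV); gold=((hsv[...,1]>90)&(hsv[...,0]>12)&(hsv[...,0]<35)).astype(np.uint8)
gold[:160]=0;gold[250:]=0;gold[:,:135]=0;gold[:,300:]=0
n,l,s,c=cv2.connectedComponentsWithStats(gold)
for i in range(1,n):
    if s[i,4]>5: print("nut",c[i].round(2),s[i,2:],plane("top",[c[i]],.016)[0].round(4))
E
```

```text
11.88 [ 0.6055 -0.0449  0.1365] [-179.4   -0.   -89.9] [ 1.8 -0.3  4.8] 0.455
travel [-25.02  14.65   3.5 ] twist [-0.6  0.1 13.1]  rows 7.0 1.8
travel [-25.01  14.61  -0.5 ] twist [-0.6  0.1 13.1]  rows 6.9 1.8
nut [271.89 232.26] [ 9 24 35] [ 0.4074 -0.1666  0.016 ]
nut [276.93 234.07] [ 9 22 30] [ 0.4017 -0.184   0.016 ]
```

View pics/s8.png

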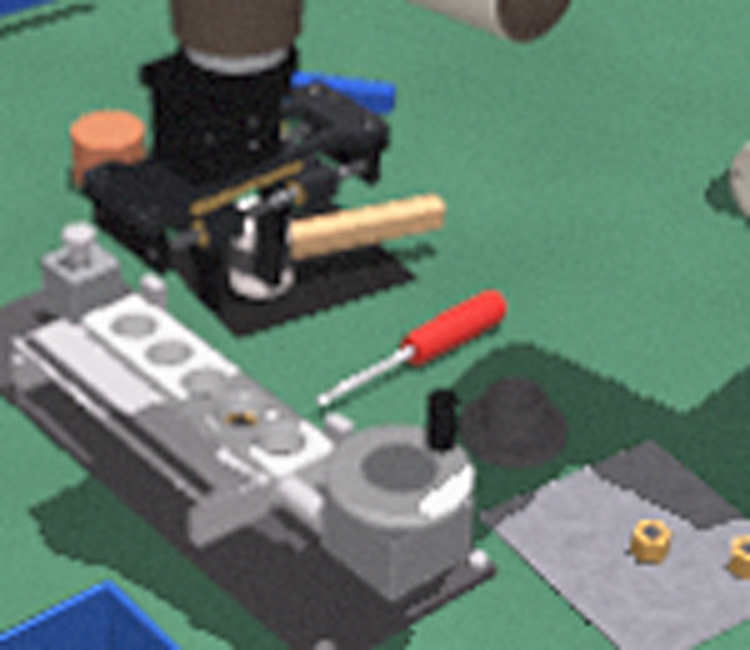

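View pics/t8.png

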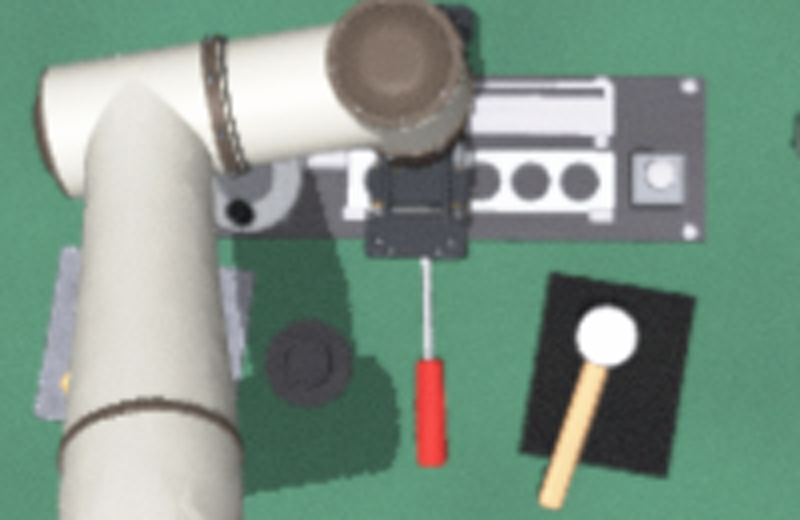

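servo_tool([
  {"travel": [-4, 2, -0.5], "twist": [0, 0, 3], "grip": 0.2},
  {"travel": [-8, 5, -0.5], "twist": [0, 0, 7], "grip": 0.2},
  {"travel": [-12, 7, -0.5], "twist": [-0.6, 0, 13.1], "grip": 0.2},
  {"travel": [-15, 9, -0.5], "twist": [-0.6, 0, 13.1], "grip": 0.2},
  {"travel": [-18.5, 11, -0.5], "twist": [-0.6, 0, 13.1], "grip": 0.2},
  {"travel": [-22, 13, 0], "twist": [-0.6, 0, 13.1], "grip": 0.2},
  {"travel": [-25, 14.6, 1], "twist": [-0.6, 0, 13.1], "grip": 0.2},
  {"travel": [-25, 14.6, 4], "twist": [-0.6, 0, 13.1], "grip": 0.2},
  {"travel": [-25, 14.6, 7], "twist": [-0.6, 0, 13.1], "grip": 0.2},
  {"travel": [-25, 14.6, 8], "twist": [-0.6, 0, 13.1], "grip": 0.2},
  {"travel": [-25, 14.6, 8], "twist": [-0.6, 0, 13.1], "grip": 0.2},
  {"travel": [-25, 14.6, 8], "twist": [-0.6, 0, 13.1], "grip": 0.2},
])

```text
time_s: 12.93
tool_pos: [0.4597, 0.2054, 0.0529]
eef_rot: [3.14, 0.001, -1.798]
contact_force: [-0.0, 0.2, 0.6]
finger_gap: 0.598
```

```bash
python3 - <<'E'
from h import *
snap("scene","s9",(240,170,390,280),5);st(); go(.459,.205,.009,-103)
E
```

```text
12.98 [0.4603 0.2057 0.0537] [ 180.     0.2 -103. ] [-0.1  0.5  0.4] 0.597
travel [0.11 0.11 4.47] twist [ 0.   0.2 -0. ]  rows 1.1 0.0
```

View pics/s9.png

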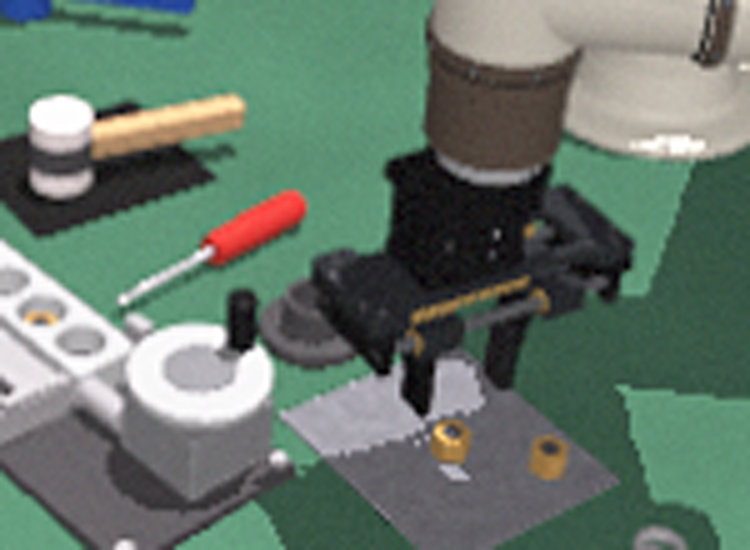

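Nut 1 sits still at its old pixel (crop 450,440) below the fingers, and the first nut shows in the second pocket (crop 40,318). I'll go down and grip.

servo_tool([
  {"travel": [0.1, 0.1, 2], "twist": [0, 0, 0], "grip": 0.2},
  {"travel": [0.1, 0.1, 4], "twist": [0, 0, 0], "grip": 0.2},
  {"travel": [0.1, 0.1, 4.5], "twist": [0, 0, 0], "grip": 0.2},
  {"travel": [0.1, 0.1, 4.5], "twist": [0, 0, 0], "grip": 0.2},
  {"travel": [0.1, 0.1, 4.5], "twist": [0, 0, 0], "grip": -1},
  {"travel": [0.1, 0.1, 4.5], "twist": [0, 0, 0], "grip": -1},
  {"travel": [0.1, 0.1, 4.5], "twist": [0, 0, 0], "grip": -1},
  {"travel": [0.1, 0.1, 4.5], "twist": [0, 0, 0], "grip": -1},
  {"travel": [0.1, 0.1, 4.5], "twist": [0, 0, 0], "grip": -1},
  {"travel": [0.1, 0.1, 4.5], "twist": [0, 0, 0], "grip": -1},
  {"travel": [0.1, 0.1, 4.5], "twist": [0, 0, 0], "grip": -1},
  {"travel": [0.1, 0.1, 4.5], "twist": [0, 0, 0], "grip": -1},
  {"travel": [0.1, 0.1, 4.5], "twist": [0, 0, 0], "grip": -1},
  {"travel": [0.1, 0.1, 4.5], "twist": [0, 0, 0], "grip": -1},
])

```text
time_s: 14.15
tool_pos: [0.4593, 0.2053, 0.0091]
eef_rot: [-3.141, 0.003, -1.798]
contact_force: [-1.9, -0.7, 5.6]
finger_gap: 0.245
```

```bash
python3 - <<'E'
from h import *
st(); go(.601,-.0866,.145,-90); go(.601,-.0866,.039,-90)
E
```

```text
14.15 [0.4593 0.2053 0.0091] [-180.     0.2 -103. ] [-1.9 -0.7  5.6] 0.245
travel [ 25.2  -20.38 -13.67] twist [ -0.    0.2 -13. ]  rows 8.4 1.8
travel [ 25.24 -20.38  -3.07] twist [ -0.    0.2 -13. ]  rows 7.8 1.8
```

servo_tool([
  {"travel": [0, 0, -4], "twist": [0, 0, 0], "grip": -1},
  {"travel": [0, 0, -8], "twist": [0, 0, 0], "grip": -1},
  {"travel": [0, 0, -12], "twist": [0, 0, 0], "grip": -1},
  {"travel": [3, -2.4, -13.7], "twist": [0, 0, -2], "grip": -1},
  {"travel": [6, -4.8, -13.7], "twist": [0, 0, -4], "grip": -1},
  {"travel": [9, -7.2, -13.7], "twist": [0, 0, -6], "grip": -1},
  {"travel": [12, -9.7, -13.7], "twist": [0, 0, -8], "grip": -1},
  {"travel": [15, -12.1, -13.7], "twist": [0, 0, -10], "grip": -1},
  {"travel": [18, -14.5, -13.7], "twist": [0, 0, -13], "grip": -1},
  {"travel": [21, -17, -13.7], "twist": [0, 0, -13], "grip": -1},
  {"travel": [23.5, -19, -13], "twist": [0, 0, -13], "grip": -1},
  {"travel": [25.2, -20.4, -11], "twist": [0, 0, -13], "grip": -1},
  {"travel": [25.2, -20.4, -9], "twist": [0, 0, -13], "grip": -1},
  {"travel": [25.2, -20.4, -8], "twist": [0, 0, -13], "grip": -1},
  {"travel": [25.2, -20.4, -8], "twist": [0, 0, -13], "grip": -1},
  {"travel": [25.2, -20.4, -8], "twist": [0, 0, -13], "grip": -1},
])

```text
time_s: 15.48
tool_pos: [0.6008, -0.0861, 0.0878]
eef_rot: [3.141, 0.003, -1.57]
contact_force: [-0.1, -0.4, 0.6]
finger_gap: 0.247
```

```bash
python3 - <<'E'
from h import *
snap("scene","s10",(200,150,350,280),5);st(); go(.601,-.0866,.039,-90)
E
```

```text
15.53 [ 0.6016 -0.0858  0.0889] [-179.9    0.2  -89.9] [ 1.2  0.3 -0.4] 0.246
travel [0.09 0.07 4.99] twist [-0.1  0.2  0.1]  rows 1.2 0.0
```

View pics/s10.png

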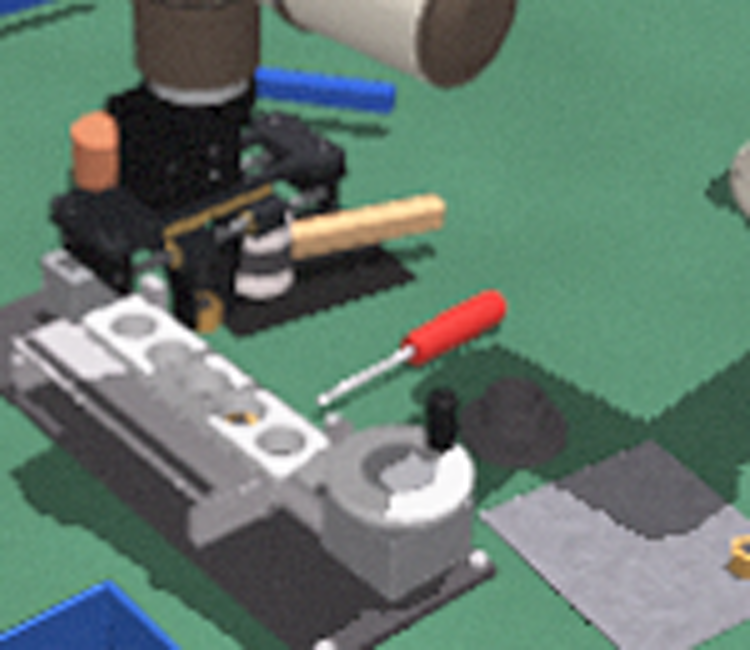

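The second nut is between the fingers (crop 207,310), over the middle pocket. I'll lower and release.

servo_tool([
  {"travel": [0.1, 0.1, 2], "twist": [0, 0, 0], "grip": -1},
  {"travel": [0.1, 0.1, 3.5], "twist": [0, 0, 0], "grip": -1},
  {"travel": [0.1, 0.1, 5], "twist": [0, 0, 0], "grip": -1},
  {"travel": [0.1, 0.1, 5], "twist": [0, 0, 0], "grip": -1},
  {"travel": [0.1, 0.1, 5], "twist": [0, 0, 0], "grip": -0.2},
  {"travel": [0.1, 0.1, 5], "twist": [0, 0, 0], "grip": -0.2},
  {"travel": [0.1, 0.1, 5], "twist": [0, 0, 0], "grip": -0.2},
  {"travel": [0.1, 0.1, 5], "twist": [0, 0, 0], "grip": -0.2},
  {"travel": [0.1, 0, 3], "twist": [0, 0, 0], "grip": -0.2},
  {"travel": [0.1, 0, -1], "twist": [0, 0, 0], "grip": -0.2},
  {"travel": [0.1, 0, -4], "twist": [0, 0, 0], "grip": 0.2},
  {"travel": [0.1, 0, -5], "twist": [0, 0, 0], "grip": 0.2},
])

```text
time_s: 16.53
tool_pos: [0.6048, -0.0872, 0.1455]
eef_rot: [-3.129, 0.002, -1.568]
contact_force: [1.1, -0.1, 0.4]
finger_gap: 0.48
```

```bash
python3 - <<'E'
from h import *
snap("scene","s11",(200,150,360,270),5);st(); go(.4205,.2545,.14,-87)
E
```

```text
16.58 [ 0.6048 -0.0871  0.1455] [-179.2    0.2  -89.9] [ 0.2 -0.4  1.3] 0.518
travel [-34.19  18.37   0.4 ] twist [-0.8  0.1 -2.9]  rows 9.3 0.4
```

View pics/s11.png

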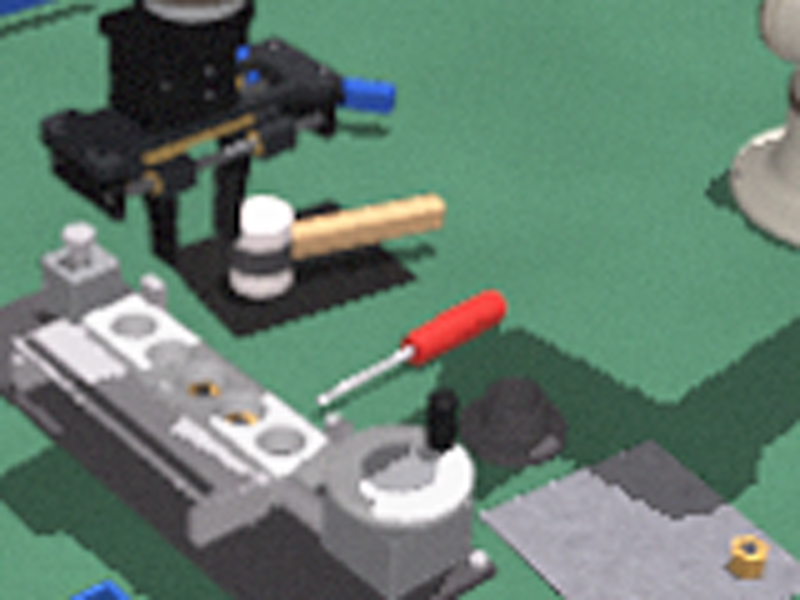

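servo_tool([
  {"travel": [-4, 2, 0], "twist": [0, 0, -2.9], "grip": 0.2},
  {"travel": [-7.6, 4.1, 0], "twist": [-0.8, 0, -2.9], "grip": 0.2},
  {"travel": [-11.2, 6.1, 0], "twist": [-0.8, 0, -2.9], "grip": 0.2},
  {"travel": [-14.8, 8.1, 0], "twist": [-0.8, 0, -2.9], "grip": 0.2},
  {"travel": [-18.4, 10.1, 0], "twist": [-0.8, 0, -2.9], "grip": 0.2},
  {"travel": [-22, 12, 0], "twist": [-0.8, 0, -2.9], "grip": 0.2},
  {"travel": [-25.6, 14, 0], "twist": [-0.8, 0, -2.9], "grip": 0.2},
  {"travel": [-29.2, 16, 0.5], "twist": [-0.8, 0, -2.9], "grip": 0.2},
  {"travel": [-32, 17.5, 1], "twist": [-0.8, 0, -2.9], "grip": 0.2},
  {"travel": [-34.2, 18.4, 3], "twist": [-0.8, 0, -2.9], "grip": 0.2},
  {"travel": [-34.2, 18.4, 6], "twist": [-0.8, 0, -2.9], "grip": 0.2},
  {"travel": [-34.2, 18.4, 8.5], "twist": [-0.8, 0, -2.9], "grip": 0.2},
  {"travel": [-34.2, 18.4, 9], "twist": [-0.8, 0, -2.9], "grip": 0.2},
  {"travel": [-34.2, 18.4, 9], "twist": [-0.8, 0, -2.9], "grip": 0.2},
  {"travel": [-34.2, 18.4, 9], "twist": [-0.8, 0, -2.9], "grip": 0.2},
])

```text
time_s: 17.83
tool_pos: [0.4218, 0.2549, 0.0545]
eef_rot: [3.141, 0.002, -1.518]
contact_force: [1.2, 1.0, 0.1]
finger_gap: 0.6
```

```bash
python3 - <<'E'
from h import *
snap("scene","s12",(260,170,400,280),5);st(); go(.4205,.2545,.009,-87)
E
```

```text
17.88 [0.4222 0.2552 0.0551] [-179.9    0.2  -87. ] [-0.  -0.6  0.2] 0.599
travel [0.08 0.18 4.61] twist [-0.1  0.2  0. ]  rows 1.1 0.0
```

View pics/s12.png

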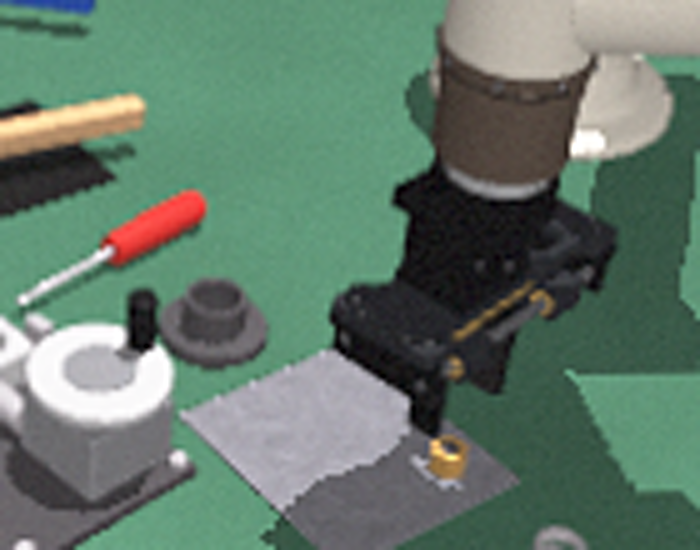

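servo_tool([
  {"travel": [0.1, 0.1, 2], "twist": [0, 0, 0], "grip": 0.2},
  {"travel": [0.1, 0.1, 4], "twist": [0, 0, 0], "grip": 0.2},
  {"travel": [0.1, 0.1, 4.6], "twist": [0, 0, 0], "grip": 0.2},
  {"travel": [0.1, 0.1, 4.6], "twist": [0, 0, 0], "grip": 0.2},
  {"travel": [0.1, 0.1, 4.6], "twist": [0, 0, 0], "grip": -1},
  {"travel": [0.1, 0.1, 4.6], "twist": [0, 0, 0], "grip": -1},
  {"travel": [0.1, 0.1, 4.6], "twist": [0, 0, 0], "grip": -1},
  {"travel": [0.1, 0.1, 4.6], "twist": [0, 0, 0], "grip": -1},
  {"travel": [0.1, 0.1, 4.6], "twist": [0, 0, 0], "grip": -1},
  {"travel": [0.1, 0.1, 4.6], "twist": [0, 0, 0], "grip": -1},
  {"travel": [0.1, 0.1, 4.6], "twist": [0, 0, 0], "grip": -1},
  {"travel": [0.1, 0.1, 4.6], "twist": [0, 0, 0], "grip": -1},
  {"travel": [0.1, 0.1, 4.6], "twist": [0, 0, 0], "grip": -1},
  {"travel": [0.1, 0.1, 4.6], "twist": [0, 0, 0], "grip": -1},
])

```text
time_s: 19.05
tool_pos: [0.4215, 0.2545, 0.0096]
eef_rot: [-3.14, 0.004, -1.518]
contact_force: [-2.0, 0.1, 6.3]
finger_gap: 0.245
```

```bash
python3 - <<'E'
from h import *
st(); go(.6016,-.1286,.145,-90)
E
```

```text
19.05 [0.4215 0.2545 0.0096] [-179.9    0.2  -87. ] [-2.   0.1  6.3] 0.245
travel [ 39.16 -15.99 -13.67] twist [-0.1  0.2  3. ]  rows 10.7 0.4
```

servo_tool([
  {"travel": [0, 0, -4], "twist": [0, 0, 0], "grip": -1},
  {"travel": [0, 0, -8], "twist": [0, 0, 0], "grip": -1},
  {"travel": [0, 0, -12], "twist": [0, 0, 0], "grip": -1},
  {"travel": [2.5, -1, -13.7], "twist": [0, 0, 1], "grip": -1},
  {"travel": [6, -2.5, -13.7], "twist": [0, 0, 3], "grip": -1},
  {"travel": [9.5, -4, -13.7], "twist": [0, 0, 3], "grip": -1},
  {"travel": [13, -5.3, -13.7], "twist": [0, 0, 3], "grip": -1},
  {"travel": [16.5, -6.7, -13.7], "twist": [0, 0, 3], "grip": -1},
  {"travel": [20, -8.2, -13.7], "twist": [0, 0, 3], "grip": -1},
  {"travel": [23.5, -9.6, -13.7], "twist": [0, 0, 3], "grip": -1},
  {"travel": [27, -11, -13.7], "twist": [0, 0, 3], "grip": -1},
  {"travel": [30.5, -12.5, -13.7], "twist": [0, 0, 3], "grip": -1},
  {"travel": [34, -13.9, -13.5], "twist": [0, 0, 3], "grip": -1},
  {"travel": [37, -15.1, -12.5], "twist": [0, 0, 3], "grip": -1},
  {"travel": [39.2, -16, -10], "twist": [0, 0, 3], "grip": -1},
  {"travel": [39.2, -16, -8], "twist": [0, 0, 3], "grip": -1},
  {"travel": [39.2, -16, -8], "twist": [0, 0, 3], "grip": -1},
  {"travel": [39.2, -16, -8], "twist": [0, 0, 3], "grip": -1},
])

```text
time_s: 20.55
tool_pos: [0.6006, -0.1291, 0.0866]
eef_rot: [3.139, 0.004, -1.571]
contact_force: [0.1, 1.3, -0.2]
finger_gap: 0.248
```

```bash
python3 - <<'E'
from h import *
snap("scene","s13",(200,150,350,280),5);st(); go(.6016,-.1286,.039,-90)
E
```

```text
20.6 [ 0.6018 -0.1287  0.0883] [-180.     0.2  -89.9] [ 0.3  0.4 -0.3] 0.247
travel [0.01 0.02 4.93] twist [-0.   0.2  0.1]  rows 1.2 0.0
```

View pics/s13.png

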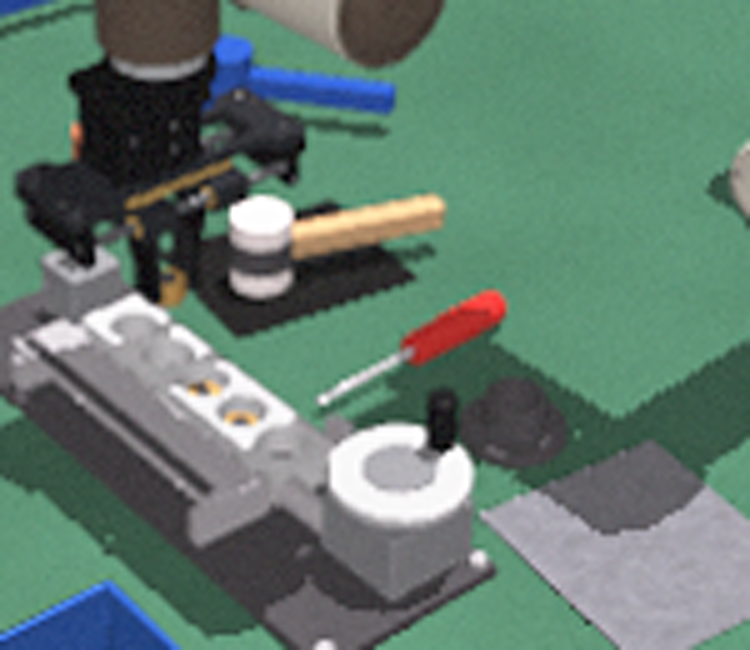

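servo_tool([
  {"travel": [0, 0, 2], "twist": [0, 0, 0], "grip": -1},
  {"travel": [0, 0, 3.5], "twist": [0, 0, 0], "grip": -1},
  {"travel": [0, 0, 4.9], "twist": [0, 0, 0], "grip": -1},
  {"travel": [0, 0, 4.9], "twist": [0, 0, 0], "grip": -1},
  {"travel": [0, 0, 4.9], "twist": [0, 0, 0], "grip": -0.2},
  {"travel": [0, 0, 4.9], "twist": [0, 0, 0], "grip": -0.2},
  {"travel": [0, 0, 4.9], "twist": [0, 0, 0], "grip": -0.2},
  {"travel": [0, 0, 4.9], "twist": [0, 0, 0], "grip": -0.2},
  {"travel": [0, 0, 3], "twist": [0, 0, 0], "grip": -0.2},
  {"travel": [0, 0, -1], "twist": [0, 0, 0], "grip": -0.2},
  {"travel": [0, 0, -5], "twist": [0, 0, 0], "grip": 0.2},
  {"travel": [-4, 0, -6], "twist": [0, 0, 0], "grip": 0.2},
  {"travel": [-8, 0, -6], "twist": [0, 0, 0], "grip": 0.2},
  {"travel": [-12, 0, -6], "twist": [0, 0, 0], "grip": 0.2},
  {"travel": [-12, 0, -6], "twist": [0, 0, 0], "grip": 0.2},
])

```text
time_s: 21.85
tool_pos: [0.6023, -0.0034, 0.1504]
eef_rot: [-3.137, 0.005, -1.564]
contact_force: [-0.4, -1.2, 0.5]
finger_gap: 0.585
```

```bash
python3 - <<'E'
from h import *
snap("scene","s14",(200,150,350,280),5);snap("top","t14",(130,130,330,260),4);st(); a=np.radians(182.3); go(.593+.034*np.cos(a),.108+.034*np.sin(a),.15,-90)
E
```

```text
21.95 [ 0.6018 -0.0072  0.1497] [-179.9    0.2  -89.8] [ 0.2 -0.7  0.6] 0.594
travel [-1.14e+01  4.23e+00  1.00e-02] twist [-0.1  0.2  0.2]  rows 2.9 0.0
```

View pics/s14.png

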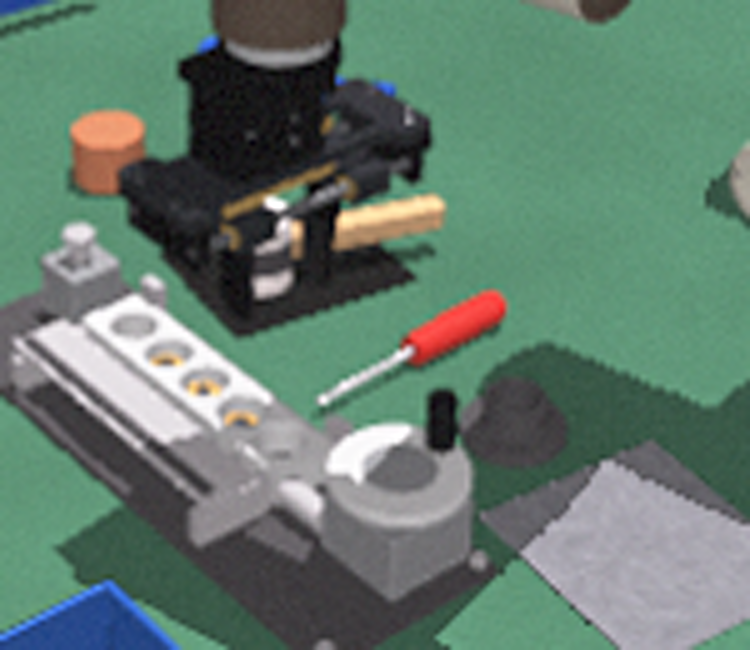

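View pics/t14.png

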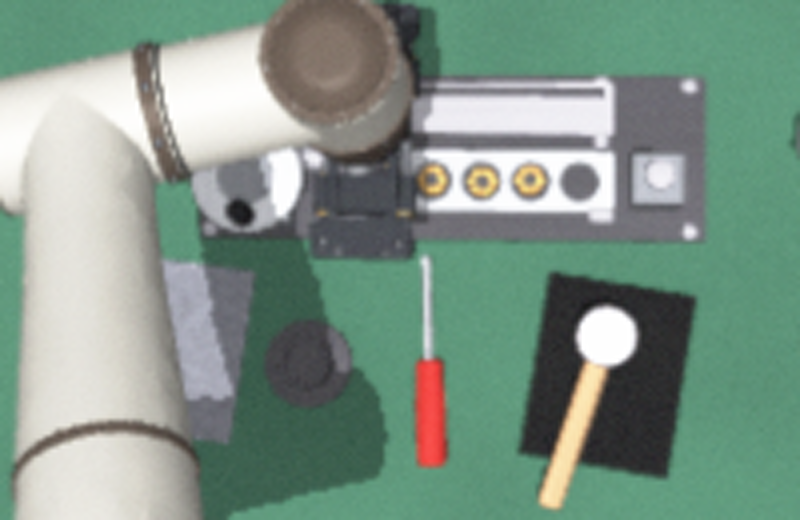

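servo_tool([
  {"travel": [-4, 1.5, 0], "twist": [0, 0, 0], "grip": 0.4},
  {"travel": [-8, 3, 0], "twist": [0, 0, 0], "grip": 0.4},
  {"travel": [-11.4, 4.2, 0], "twist": [0, 0, 0], "grip": 0.4},
  {"travel": [-11.4, 4.2, 0], "twist": [0, 0, 0], "grip": 0.4},
  {"travel": [-11.4, 4.2, 0], "twist": [0, 0, 0], "grip": 0.4},
  {"travel": [-11.4, 4.2, 2], "twist": [0, 0, 0], "grip": 0.4},
  {"travel": [-11.4, 4.2, 4], "twist": [0, 0, 0], "grip": 0.4},
  {"travel": [-11.4, 4.2, 5.5], "twist": [0, 0, 0], "grip": 0.4},
  {"travel": [-11.4, 4.2, 6.4], "twist": [0, 0, 0], "grip": 0.4},
  {"travel": [-11.4, 4.2, 6.4], "twist": [0, 0, 0], "grip": 0.4},
])

```text
time_s: 22.78
tool_pos: [0.5586, 0.1047, 0.084]
eef_rot: [3.14, 0.002, -1.569]
contact_force: [-1.6, 0.4, -0.3]
finger_gap: 0.702
```

servo_tool([
  {"travel": [0, 0, 0], "twist": [0, 0, 0], "grip": -1},
  {"travel": [0, 0, 0], "twist": [0, 0, 0], "grip": -1},
  {"travel": [0, 0, 0], "twist": [0, 0, 0], "grip": -1},
  {"travel": [0, 0, 0], "twist": [0, 0, 0], "grip": -1},
  {"travel": [0, 0, 0], "twist": [0, 0, 0], "grip": -1},
  {"travel": [0, 0, 0], "twist": [0, 0, 0], "grip": -1},
  {"travel": [0, 0, 0], "twist": [0, 0, 0], "grip": -1},
  {"travel": [0, 0, 0], "twist": [0, 0, 0], "grip": -1},
  {"travel": [0, 0, 0], "twist": [0, 0, 0], "grip": -1},
  {"travel": [0, 0, 0], "twist": [0, 0, 0], "grip": -1},
  {"travel": [0, 0, 0], "twist": [0, 0, 0], "grip": -1},
  {"travel": [0, 0, 0], "twist": [0, 0, 0], "grip": -1},
])

```text
time_s: 23.78
tool_pos: [0.5591, 0.105, 0.0843]
eef_rot: [3.141, 0.002, -1.569]
contact_force: [0.6, 0.4, 1.2]
finger_gap: 0.22
```

```bash
cat >> h.py <<'E'
def ang():
    o=arm.get_obs()["tool_pos"]; a=np.degrees(np.arctan2(o[1]-.108,o[0]-.593))%360; print("ang",a.round(1), np.hypot(o[1]-.108,o[0]-.593).round(4)); return a
E
python3 - <<'E'
from h import *
st();a=ang(); arc(a,-200,20)
E
```

```text
23.78 [0.5591 0.105  0.0843] [ 1.80e+02  1.00e-01 -8.99e+01] [0.6 0.4 1.2] 0.22
ang 185.1 0.0341
[[-0.6, -0.0], [-1.2, -0.1], [-1.7, -0.3], [-2.2, -0.6], [-2.7, -1.0], [-3.1, -1.4], [-3.4, -2.0], [-3.6, -2.5], [-3.7, -3.1], [-3.7, -3.7], [-3.6, -4.3], [-3.4, -4.8], [-3.1, -5.3], [-2.7, -5.8], [-2.2, -6.2], [-1.7, -6.5], [-1.2, -6.7], [-0.6, -6.8], [0.0, -6.8], [0.6, -6.7]]
```

servo_tool([
  {"travel": [-0.6, 0, 0], "twist": [0, 0, 0], "grip": -1},
  {"travel": [-1.2, -0.1, 0], "twist": [0, 0, 0], "grip": -1},
  {"travel": [-1.7, -0.3, 0], "twist": [0, 0, 0], "grip": -1},
  {"travel": [-2.2, -0.6, 0], "twist": [0, 0, 0], "grip": -1},
  {"travel": [-2.7, -1.0, 0], "twist": [0, 0, 0], "grip": -1},
  {"travel": [-3.1, -1.4, 0], "twist": [0, 0, 0], "grip": -1},
  {"travel": [-3.4, -2.0, 0], "twist": [0, 0, 0], "grip": -1},
  {"travel": [-3.6, -2.5, 0], "twist": [0, 0, 0], "grip": -1},
  {"travel": [-3.7, -3.1, 0], "twist": [0, 0, 0], "grip": -1},
  {"travel": [-3.7, -3.7, 0], "twist": [0, 0, 0], "grip": -1},
  {"travel": [-3.6, -4.3, 0], "twist": [0, 0, 0], "grip": -1},
  {"travel": [-3.4, -4.8, 0], "twist": [0, 0, 0], "grip": -1},
  {"travel": [-3.1, -5.3, 0], "twist": [0, 0, 0], "grip": -1},
  {"travel": [-2.7, -5.8, 0], "twist": [0, 0, 0], "grip": -1},
  {"travel": [-2.2, -6.2, 0], "twist": [0, 0, 0], "grip": -1},
  {"travel": [-1.7, -6.5, 0], "twist": [0, 0, 0], "grip": -1},
  {"travel": [-1.2, -6.7, 0], "twist": [0, 0, 0], "grip": -1},
  {"travel": [-0.6, -6.8, 0], "twist": [0, 0, 0], "grip": -1},
  {"travel": [0, -6.8, 0], "twist": [0, 0, 0], "grip": -1},
  {"travel": [0.6, -6.7, 0], "twist": [0, 0, 0], "grip": -1},
])

```text
time_s: 25.45
tool_pos: [0.6266, 0.0995, 0.0843]
eef_rot: [-3.141, 0.004, -1.569]
contact_force: [0.0, 2.8, 2.7]
finger_gap: 0.222
```

```bash
python3 - <<'E'
from h import *
snap("top","t15",(130,130,330,260),4);st();a=ang(); arc(a,-200,20)
E
```

```text
25.5 [0.6263 0.0983 0.0843] [-180.     0.2  -89.9] [-0.6  1.   1.7] 0.222
ang 343.8 0.0347
[[0.5, 0.3], [1.0, 0.6], [1.5, 1.0], [1.9, 1.4], [2.1, 2.0], [2.3, 2.5], [2.4, 3.1], [2.4, 3.7], [2.3, 4.3], [2.1, 4.8], [1.8, 5.3], [1.4, 5.8], [0.9, 6.2], [0.4, 6.4], [-0.2, 6.6], [-0.8, 6.7], [-1.3, 6.7], [-1.9, 6.6], [-2.5, 6.4], [-3.0, 6.1]]
```

View pics/t15.png

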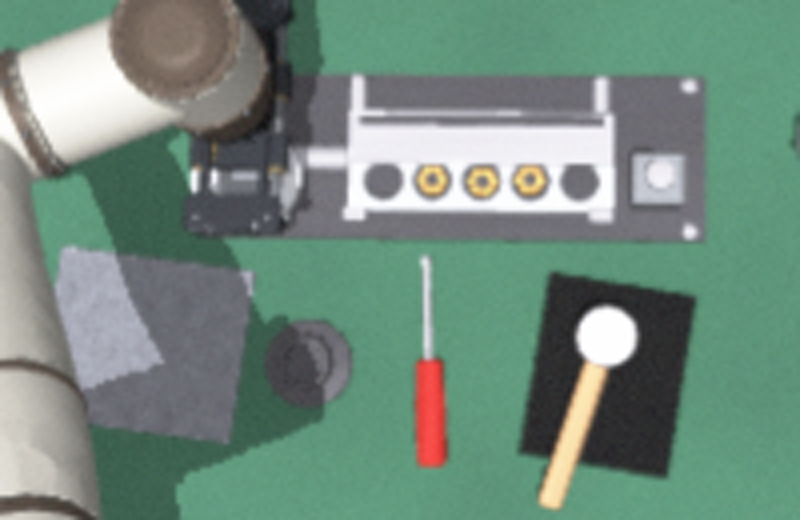

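servo_tool([
  {"travel": [0.5, 0.3, 0], "twist": [0, 0, 0], "grip": -1},
  {"travel": [1.0, 0.6, 0], "twist": [0, 0, 0], "grip": -1},
  {"travel": [1.5, 1.0, 0], "twist": [0, 0, 0], "grip": -1},
  {"travel": [1.9, 1.4, 0], "twist": [0, 0, 0], "grip": -1},
  {"travel": [2.1, 2.0, 0], "twist": [0, 0, 0], "grip": -1},
  {"travel": [2.3, 2.5, 0], "twist": [0, 0, 0], "grip": -1},
  {"travel": [2.4, 3.1, 0], "twist": [0, 0, 0], "grip": -1},
  {"travel": [2.4, 3.7, 0], "twist": [0, 0, 0], "grip": -1},
  {"travel": [2.3, 4.3, 0], "twist": [0, 0, 0], "grip": -1},
  {"travel": [2.1, 4.8, 0], "twist": [0, 0, 0], "grip": -1},
  {"travel": [1.8, 5.3, 0], "twist": [0, 0, 0], "grip": -1},
  {"travel": [1.4, 5.8, 0], "twist": [0, 0, 0], "grip": -1},
  {"travel": [0.9, 6.2, 0], "twist": [0, 0, 0], "grip": -1},
  {"travel": [0.4, 6.4, 0], "twist": [0, 0, 0], "grip": -1},
  {"travel": [-0.2, 6.6, 0], "twist": [0, 0, 0], "grip": -1},
  {"travel": [-0.8, 6.7, 0], "twist": [0, 0, 0], "grip": -1},
  {"travel": [-1.3, 6.7, 0], "twist": [0, 0, 0], "grip": -1},
  {"travel": [-1.9, 6.6, 0], "twist": [0, 0, 0], "grip": -1},
  {"travel": [-2.5, 6.4, 0], "twist": [0, 0, 0], "grip": -1},
  {"travel": [-3.0, 6.1, 0], "twist": [0, 0, 0], "grip": -1},
])

```text
time_s: 27.17
tool_pos: [0.5676, 0.1285, 0.0843]
eef_rot: [-3.137, 0.002, -1.569]
contact_force: [8.6, -10.2, -3.3]
finger_gap: 0.219
```

```bash
python3 - <<'E'
from h import *
snap("top","t16",(130,130,330,260),4);st();a=ang(); arc(a,-80,16)
E
```

```text
27.22 [0.5684 0.1292 0.0843] [-1.797e+02  1.000e-01 -8.990e+01] [ 5.7 -4.4 -1.6] 0.216
ang 139.2 0.0324
[[-0.3, -0.1], [-0.5, -0.3], [-0.7, -0.5], [-0.8, -0.8], [-1.0, -1.1], [-1.1, -1.3], [-1.2, -1.6], [-1.2, -1.9], [-1.3, -2.2], [-1.3, -2.5], [-1.3, -2.8], [-1.2, -3.1], [-1.1, -3.4], [-1.0, -3.7], [-0.9, -3.9], [-0.8, -4.2]]
```

View pics/t16.png

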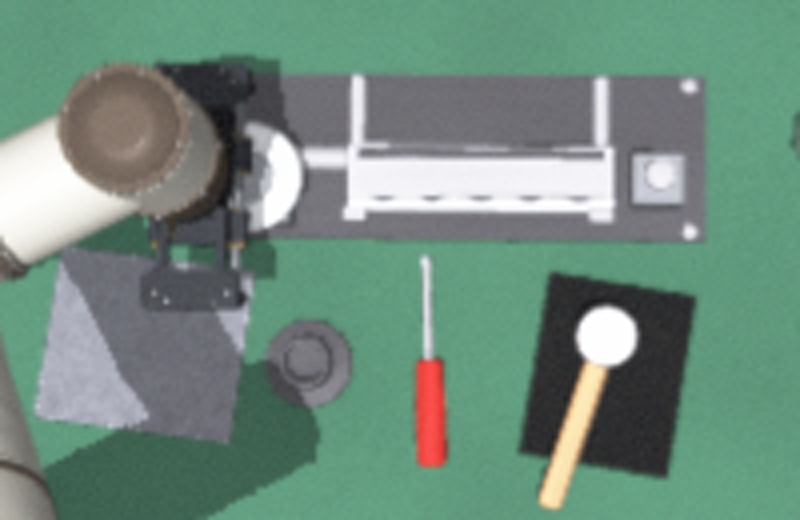

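servo_tool([
  {"travel": [-0.3, -0.1, 0], "twist": [0, 0, 0], "grip": -1},
  {"travel": [-0.5, -0.3, 0], "twist": [0, 0, 0], "grip": -1},
  {"travel": [-0.7, -0.5, 0], "twist": [0, 0, 0], "grip": -1},
  {"travel": [-0.8, -0.8, 0], "twist": [0, 0, 0], "grip": -1},
  {"travel": [-1.0, -1.1, 0], "twist": [0, 0, 0], "grip": -1},
  {"travel": [-1.1, -1.3, 0], "twist": [0, 0, 0], "grip": -1},
  {"travel": [-1.2, -1.6, 0], "twist": [0, 0, 0], "grip": -1},
  {"travel": [-1.2, -1.9, 0], "twist": [0, 0, 0], "grip": -1},
  {"travel": [-1.3, -2.2, 0], "twist": [0, 0, 0], "grip": -1},
])

```text
time_s: 27.97
tool_pos: [0.5898, 0.1397, 0.0842]
eef_rot: [-3.14, -0.002, -1.569]
contact_force: [-0.9, -12.4, 4.1]
finger_gap: 0.218
```

```bash
python3 - <<'E'
from h import *
st();a=ang(); arc(a,-40,8)
E
```

```text
27.97 [0.5898 0.1397 0.0842] [-1.799e+02 -1.000e-01 -8.990e+01] [ -0.9 -12.4   4.1] 0.218
ang 95.8 0.0319
[[-0.2, -0.3], [-0.2, -0.6], [-0.2, -0.9], [-0.1, -1.2], [-0.0, -1.4], [0.1, -1.7], [0.2, -2.0], [0.4, -2.2]]
```

servo_tool([
  {"travel": [0, -0.3, 0], "twist": [0, 0, 0], "grip": -1},
  {"travel": [0, -0.6, 0], "twist": [0, 0, 0], "grip": -1},
  {"travel": [0, -0.9, 0], "twist": [0, 0, 0], "grip": -1},
])

```text
time_s: 28.22
tool_pos: [0.5977, 0.1392, 0.0841]
eef_rot: [3.139, -0.004, -1.569]
contact_force: [-10.1, -1.1, 12.6]
finger_gap: 0.222
```

```bash
python3 - <<'E'
from h import *
snap("top","t17",(200,150,300,200),8);st();a=ang(); arc(a,-40,8)
E
```

```text
28.27 [0.5976 0.1393 0.0842] [179.8  -0.2 -89.9] [-4.4 -4.9  6.4] 0.218
ang 81.7 0.0317
[[-0.2, -0.3], [-0.1, -0.6], [0.0, -0.9], [0.1, -1.2], [0.3, -1.4], [0.5, -1.6], [0.7, -1.9], [0.9, -2.1]]
```

View pics/t17.png

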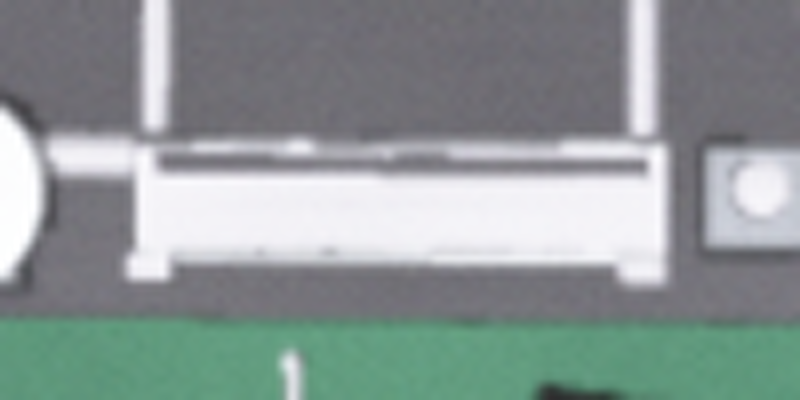

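servo_tool([
  {"travel": [0, -0.3, 0], "twist": [0, 0, 0], "grip": -1},
  {"travel": [0, -0.6, 0], "twist": [0, 0, 0], "grip": -1},
  {"travel": [0, -0.6, 0], "twist": [0, 0, 0], "grip": -1},
])

```text
time_s: 28.52
tool_pos: [0.5978, 0.1392, 0.0841]
eef_rot: [3.125, -0.007, -1.569]
contact_force: [-16.0, 1.2, 14.8]
finger_gap: 0.221
```

servo_tool([
  {"travel": [0, 0, 0], "twist": [0, 0, 0], "grip": 0.3},
  {"travel": [0, 0, 0], "twist": [0, 0, 0], "grip": 0.3},
  {"travel": [0, 0, 0], "twist": [0, 0, 0], "grip": 0.3},
  {"travel": [0, 0, 0], "twist": [0, 0, 0], "grip": 0.3},
  {"travel": [0, 0, 0], "twist": [0, 0, 0], "grip": 0.3},
  {"travel": [0, 0, -3], "twist": [0, 0, 0], "grip": 0.3},
  {"travel": [0, 0, -6], "twist": [0, 0, 0], "grip": 0.3},
  {"travel": [0, 0, -9], "twist": [0, 0, 0], "grip": 0.3},
  {"travel": [0, 0, -9], "twist": [0, 0, 0], "grip": 0.3},
])

```text
time_s: 29.27
tool_pos: [0.6035, 0.141, 0.1811]
eef_rot: [3.138, -0.003, -1.568]
contact_force: [1.5, 0.6, 0.6]
finger_gap: 0.646
```

```bash
python3 - <<'E'
from h import *
snap("top","t18",(130,130,330,260),4);snap("scene","s18",(200,150,350,280),5);st()
im=cv2.imread("raw_top.png"); hsv=cv2.cvtColor(im,cv2.COLOR_BGR2HSV)
w=((hsv[...,1]<35)&(hsv[...,2]>215)).astype(np.uint8); M=np.zeros_like(w);M[200:228,262:300]=w[200:228,262:300]
ct=max(cv2.findContours(M,0,1)[0],key=cv2.contourArea); c,r=cv2.minEnclosingCircle(ct); mo=cv2.moments(ct); c=(mo['m10']/mo['m00'],mo['m01']/mo['m00'])
H=plane("top",[c],.063)[0]; print("head",c,r,H)
wood=((hsv[...,0]>8)&(hsv[...,0]<28)&(hsv[...,1]>60)).astype(np.uint8); M=np.zeros_like(w);M[215:262,255:290]=wood[215:262,255:290]
ct=max(cv2.findContours(M,0,1)[0],key=cv2.contourArea); b=cv2.minAreaRect(ct); P=plane("top",cv2.boxPoints(b),.045); print(b,P.round(4))
pts=plane("top",ct[:,0].astype(float),.045)[:,:2]; v=np.linalg.svd(pts-pts.mean(0))[2][0]; yaw=np.degrees(np.arctan2(*(v*np.sign(v[0]))[::-1])); print("mean",pts.mean(0),"yaw",yaw)
# lateral offset of head from handle axis
n=np.array([-v[1],v[0]]); print("off",(H[:2]-pts.mean(0))@n)
d=H[:2]-pts.mean(0); print("yaw from head-centroid",np.degrees(np.arctan2(d[1],d[0])))
for L in (.042,.045): a=np.radians(yaw); print(H[:2]-L*np.array([np.cos(a),np.sin(a)]))
E
```

```text
29.37 [0.6001 0.1402 0.1754] [179.2  -0.3 -89.9] [ 0.3  0.6 -0.5] 0.642
head (281.22541966426854, 213.6115107913669) 7.050703048706055 [ 0.46868658 -0.1952132   0.063     ]
((272.6500244140625, 238.5500030517578), (7.905693054199219, 37.31486892700195), 18.434946060180664) [[ 0.3303 -0.138   0.045 ]
 [ 0.4492 -0.1748  0.045 ]
 [ 0.4415 -0.2002  0.045 ]
 [ 0.3227 -0.1632  0.045 ]]
mean [ 0.38738587 -0.16913723] yaw -17.87257127491319
off -0.0001336982542244824
yaw from head-centroid -17.782850732468965
[ 0.42871344 -0.18232335]
[ 0.42585821 -0.18140265]
```

View pics/t18.png

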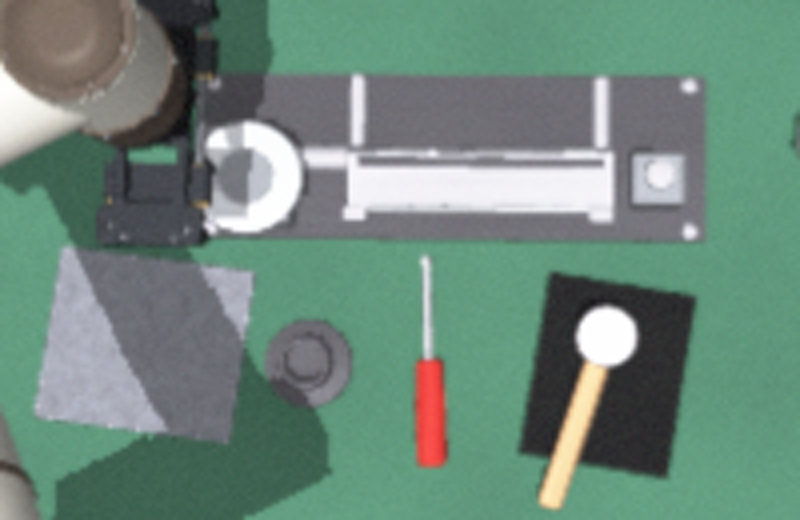

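View pics/s18.png

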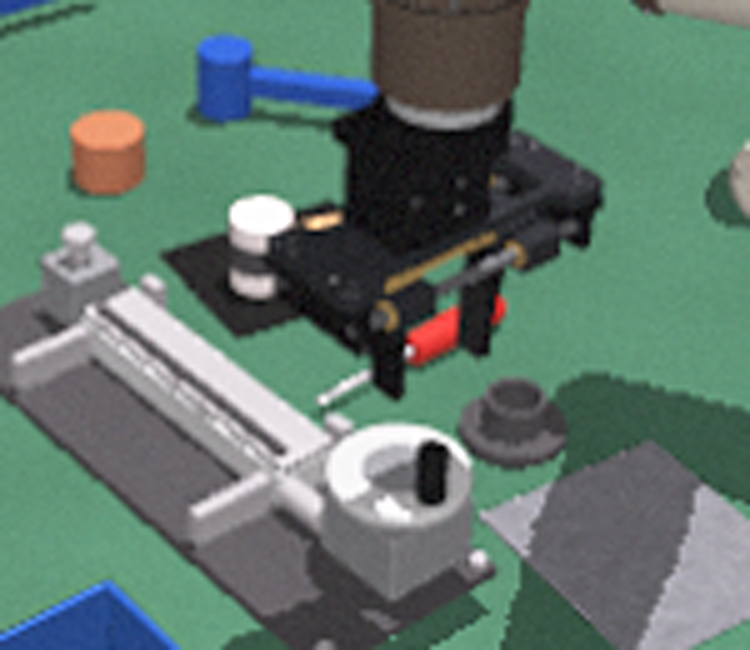

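```bash
python3 - <<'E'
from h import *
go(.4277,-.1822,.13,-17.5)
E
```

```text
travel [32.2  17.21  4.92] twist [  0.8   0.3 -72.4]  rows 8.8 10.1
```

servo_tool([
  {"travel": [3.2, 1.7, 0], "twist": [0, 0, -7], "grip": 0.3},
  {"travel": [6.4, 3.4, 0.5], "twist": [0, 0, -14], "grip": 0.3},
  {"travel": [9.7, 5.2, 1], "twist": [0, 0, -21], "grip": 0.3},
  {"travel": [13, 7, 1.5], "twist": [0, 0, -28], "grip": 0.3},
  {"travel": [16, 8.6, 2], "twist": [0, 0, -35], "grip": 0.3},
  {"travel": [19.3, 10.3, 2.5], "twist": [0, 0, -42], "grip": 0.3},
  {"travel": [22.5, 12, 3], "twist": [0, 0, -49], "grip": 0.3},
  {"travel": [26, 14, 3.5], "twist": [0, 0, -56], "grip": 0.3},
  {"travel": [29, 15.5, 4], "twist": [0, 0, -63], "grip": 0.3},
  {"travel": [32.2, 17.2, 4.5], "twist": [0.8, 0.3, -70], "grip": 0.3},
  {"travel": [32.2, 17.2, 4.9], "twist": [0.8, 0.3, -72.4], "grip": 0.3},
  {"travel": [32.2, 17.2, 4.9], "twist": [0.8, 0.3, -72.4], "grip": 0.3},
  {"travel": [32.2, 17.2, 4.9], "twist": [0.8, 0.3, -72.4], "grip": 0.3},
])

```text
time_s: 30.45
tool_pos: [0.427, -0.1824, 0.1292]
eef_rot: [3.14, 0.002, -0.309]
contact_force: [1.0, 0.5, 0.8]
finger_gap: 0.648
```

```bash
python3 - <<'E'
from h import *
snap("scene","s19",(200,130,350,260),5);st();go(.4277,-.1822,.014,-17.5)
E
```

```text
30.5 [ 0.4278 -0.1819  0.1296] [179.9   0.  -17.6] [-0.4  0.6 -0.3] 0.653
travel [ 0.    0.02 11.56] twist [ 0.1  0.  -0.1]  rows 2.8 0.0
```

View pics/s19.png

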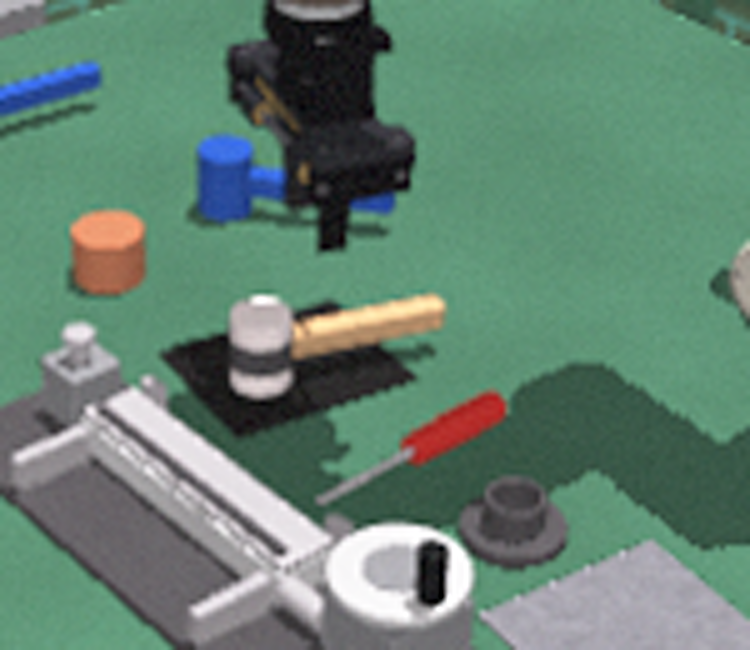

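servo_tool([
  {"travel": [0, 0, 3], "twist": [0, 0, 0], "grip": 0.3},
  {"travel": [0, 0, 6], "twist": [0, 0, 0], "grip": 0.3},
  {"travel": [0, 0, 9], "twist": [0, 0, 0], "grip": 0.3},
  {"travel": [0, 0, 11], "twist": [0, 0, 0], "grip": 0.3},
  {"travel": [0, 0, 11.6], "twist": [0, 0, 0], "grip": 0.3},
  {"travel": [0, 0, 11.6], "twist": [0, 0, 0], "grip": 0.3},
  {"travel": [0, 0, 11.6], "twist": [0, 0, 0], "grip": -1},
  {"travel": [0, 0, 11.6], "twist": [0, 0, 0], "grip": -1},
  {"travel": [0, 0, 11.6], "twist": [0, 0, 0], "grip": -1},
  {"travel": [0, 0, 11.6], "twist": [0, 0, 0], "grip": -1},
  {"travel": [0, 0, 11.6], "twist": [0, 0, 0], "grip": -1},
  {"travel": [0, 0, 11.6], "twist": [0, 0, 0], "grip": -1},
  {"travel": [0, 0, 11.6], "twist": [0, 0, 0], "grip": -1},
  {"travel": [0, 0, 11.6], "twist": [0, 0, 0], "grip": -1},
  {"travel": [0, 0, 11.6], "twist": [0, 0, 0], "grip": -1},
  {"travel": [0, 0, 11.6], "twist": [0, 0, 0], "grip": -1},
  {"travel": [0, 0, 11.6], "twist": [0, 0, 0], "grip": -1},
])

```text
time_s: 31.92
tool_pos: [0.4278, -0.1821, 0.0139]
eef_rot: [3.141, 0.0, -0.308]
contact_force: [-1.1, 1.9, 5.6]
finger_gap: 0.227
```

servo_tool([
  {"travel": [0, 0, -2], "twist": [0, 0, 0], "grip": -1},
  {"travel": [0, 0, -4], "twist": [0, 0, 0], "grip": -1},
  {"travel": [0, 0, -7], "twist": [0, 0, 0], "grip": -1},
  {"travel": [0, 0, -10], "twist": [0, 0, 0], "grip": -1},
  {"travel": [0, 0, -12], "twist": [0, 0, 0], "grip": -1},
  {"travel": [0, 0, -12], "twist": [0, 0, 0], "grip": -1},
  {"travel": [0, 0, -12], "twist": [0, 0, 0], "grip": -1},
])

```text
time_s: 32.5
tool_pos: [0.4274, -0.1817, 0.1335]
eef_rot: [3.142, 0.0, -0.308]
contact_force: [-0.6, -0.2, -3.6]
finger_gap: 0.229
```

```bash
python3 - <<'E'
from h import *
snap("scene","s20",(200,130,350,260),5);snap("top","t20",(230,150,330,260),6);st()
E
```

```text
32.6 [ 0.426  -0.1816  0.1318] [179.9   0.3 -17.7] [-0.4 -0.3 -3. ] 0.224
```

View pics/s20.png

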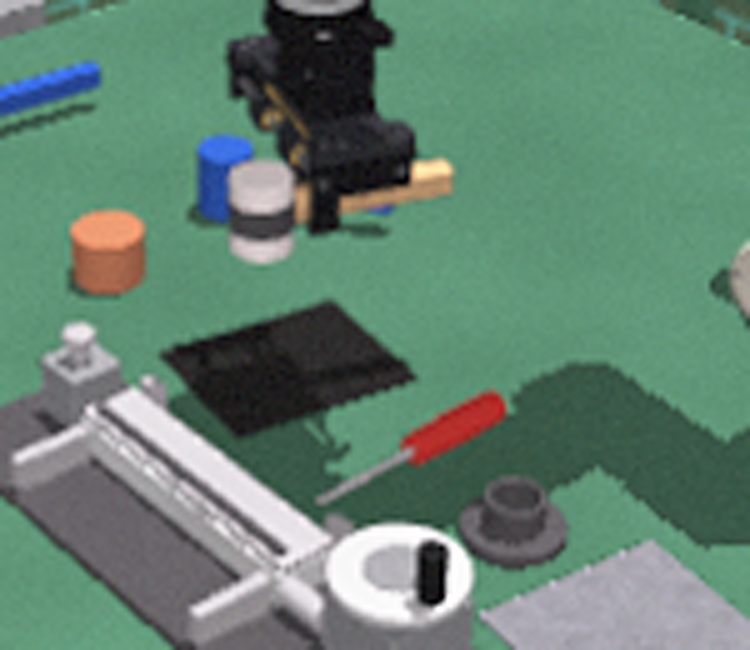

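View pics/t20.png

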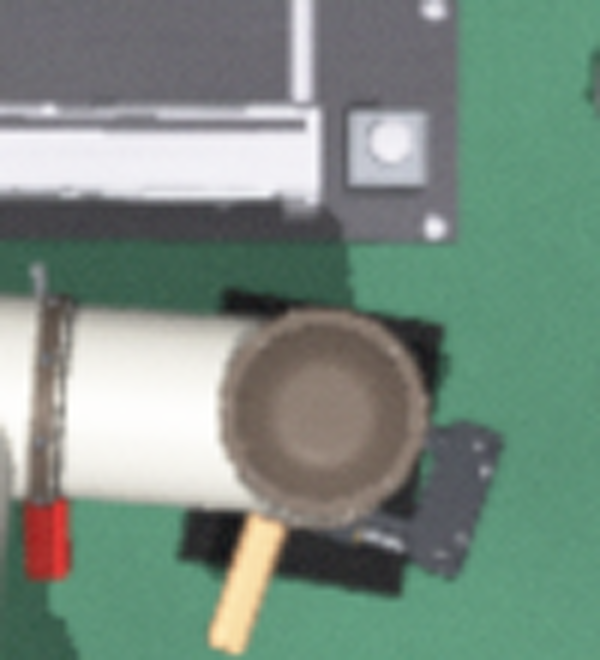

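```bash
python3 - <<'E'
from h import *
im=cv2.imread("raw_top.png"); g=cv2.cvtColor(im,cv2.COLOR_BGR2GRAY)
w=(g[165:185,285:305]); W=cv2.resize(w,None,fx=8,fy=8,interpolation=cv2.INTER_CUBIC); m=(W>205).astype(np.uint8)
ct=max(cv2.findContours(m,0,1)[0],key=cv2.contourArea); mo=cv2.moments(ct); c=np.array([mo['m10']/mo['m00'],mo['m01']/mo['m00']]); uv=(c+.5)/8-.5+[285,165]; print(uv,np.sqrt(mo['m00']/np.pi)/8,plane("top",[uv],.08))
go(.5702,-.2264,.115,-17.6)
E
```

```text
[294.9997508  172.97867657] 3.5318222866995015 [[ 0.60378659 -0.23746203  0.08      ]]
travel [15.11 -0.11  1.6 ] twist [ 0.1  0.3 -0.1]  rows 3.6 0.0
```

servo_tool([
  {"travel": [3, 0, 0], "twist": [0, 0, 0], "grip": -1},
  {"travel": [6, 0, 0], "twist": [0, 0, 0], "grip": -1},
  {"travel": [9, 0, 0], "twist": [0, 0, 0], "grip": -1},
  {"travel": [12, 0, 0], "twist": [0, 0, 0], "grip": -1},
  {"travel": [14, -0.1, 0.5], "twist": [0, 0.3, 0], "grip": -1},
  {"travel": [15.1, -0.1, 1], "twist": [0, 0.3, 0], "grip": -1},
  {"travel": [15.1, -0.1, 1.6], "twist": [0, 0.3, 0], "grip": -1},
  {"travel": [15.1, -0.1, 1.6], "twist": [0, 0.3, 0], "grip": -1},
  {"travel": [15.1, -0.1, 1.6], "twist": [0, 0.3, 0], "grip": -1},
])

```text
time_s: 33.35
tool_pos: [0.5677, -0.2259, 0.113]
eef_rot: [3.14, 0.005, -0.309]
contact_force: [-0.3, -0.3, -3.8]
finger_gap: 0.227
```

```bash
python3 - <<'E'
from h import *
snap("scene","s21",(180,130,330,260),5);snap("top","t21",(230,150,330,260),6);st();go(.5705,-.2268,.073,-17.6)
E
```

```text
33.45 [ 0.5689 -0.2262  0.1149] [ 1.799e+02  1.000e-01 -1.770e+01] [-0.7  0.4 -2.4] 0.223
travel [0.18 0.   4.19] twist [ 0.1  0.1 -0.1]  rows 1.0 0.0
```

View pics/s21.png

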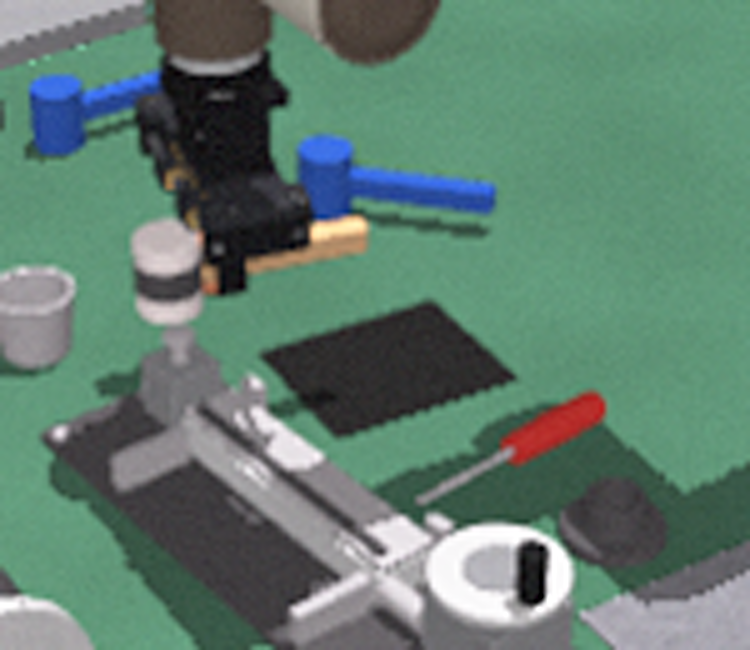

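View pics/t21.png

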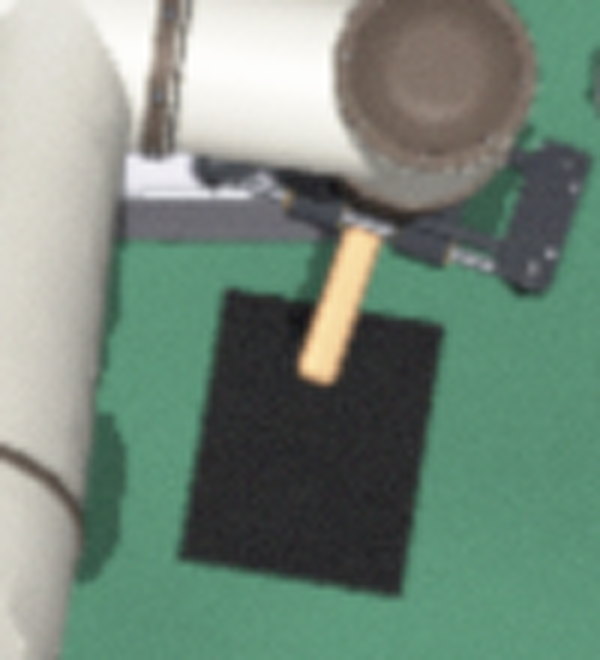

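servo_tool([
  {"travel": [0.2, 0, 1.2], "twist": [0, 0, 0], "grip": -1},
  {"travel": [0.2, 0, 2.0], "twist": [0, 0, 0], "grip": -1},
  {"travel": [0.2, 0, 2.7], "twist": [0, 0, 0], "grip": -1},
  {"travel": [0.2, 0, 3.3], "twist": [0, 0, 0], "grip": -1},
  {"travel": [0.2, 0, 3.8], "twist": [0, 0, 0], "grip": -1},
])

```text
time_s: 33.87
tool_pos: [0.5701, -0.2266, 0.077]
eef_rot: [3.14, 0.002, -0.308]
contact_force: [-2.9, 3.7, 10.6]
finger_gap: 0.225
```

```bash
python3 - <<'E'
from h import *
snap("scene","s22",(180,130,330,260),5);st()
E
```

```text
33.92 [ 0.5698 -0.2266  0.0766] [179.9   0.2 -17.6] [-2.2  2.1  5.9] 0.229
```

View pics/s22.png

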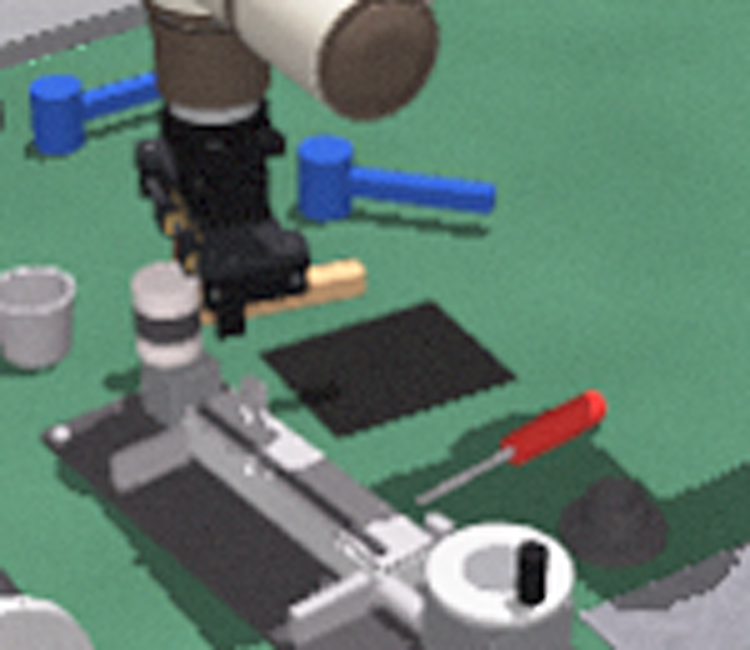

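servo_tool([
  {"travel": [0, 0, 0.4], "twist": [0, 0, 0], "grip": -1},
  {"travel": [0, 0, 0.8], "twist": [0, 0, 0], "grip": -1},
  {"travel": [0, 0, 0.8], "twist": [0, 0, 0], "grip": -1},
])

```text
time_s: 34.17
tool_pos: [0.5681, -0.2263, 0.0704]
eef_rot: [3.139, 0.006, -0.307]
contact_force: [-9.1, 5.5, 13.6]
finger_gap: 0.228
```

```bash
python3 - <<'E'
from h import *
snap("scene","s23",(180,130,330,260),5);st()
E
```

```text
34.22 [ 0.5682 -0.2263  0.0705] [179.8   0.4 -17.6] [-8.1  5.3 12.1] 0.227
```

View pics/s23.png

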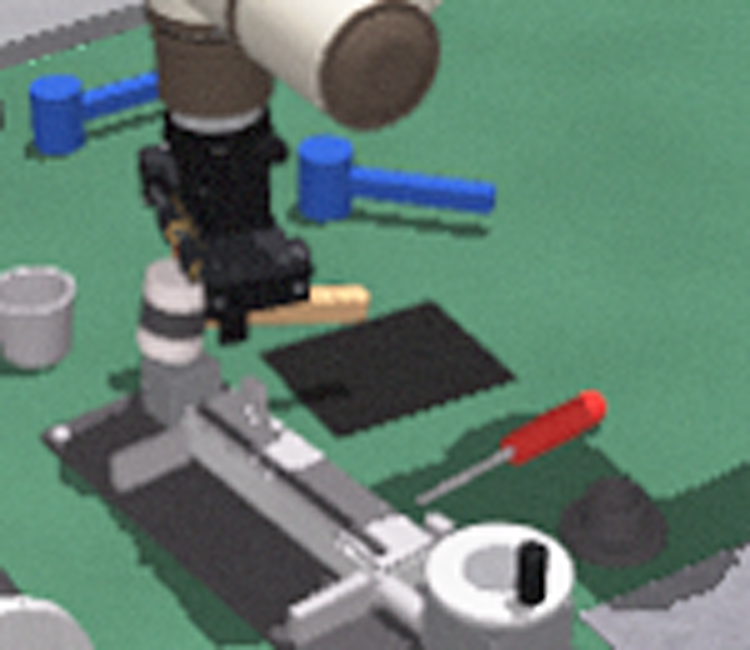

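servo_tool([
  {"travel": [0, 0, -2], "twist": [0, 0, 0], "grip": -1},
  {"travel": [0, 0, -4], "twist": [0, 0, 0], "grip": -1},
  {"travel": [0, 0, -6], "twist": [0, 0, 0], "grip": -1},
  {"travel": [-4, 0, -6], "twist": [0, 0, 0], "grip": -1},
  {"travel": [-8, 0, -6], "twist": [0, 0, 0], "grip": -1},
  {"travel": [-12, 0, -6], "twist": [0, 0, 0], "grip": -1},
  {"travel": [-12, 0, -6], "twist": [0, 0, 0], "grip": -1},
  {"travel": [-12, 0, -6], "twist": [0, 0, 0], "grip": -1},
])

```text
time_s: 34.88
tool_pos: [0.4513, -0.1895, 0.1306]
eef_rot: [3.139, 0.008, -0.307]
contact_force: [0.7, -0.4, -2.5]
finger_gap: 0.228
```

```bash
python3 - <<'E'
from h import *
p,d=snap("scene","s24",(180,130,330,260),5);p,d=snap("top","t24",(230,150,330,260),6);st()
for v in range(170,176): print(d[v,290:300].round(3))
print(np.load("top_d.npy")[170:176,290:300].round(3))
E
```

```text
34.98 [ 0.4553 -0.1902  0.1316] [179.9   0.2 -17.6] [ 1.2 -0.7 -3.4] 0.225
[1.522 1.521 1.522 1.529 1.523 1.528 1.521 1.517 1.524 1.52 ]
[1.52  1.521 1.51  1.514 1.517 1.514 1.513 1.517 1.516 1.52 ]
[1.518 1.504 1.51  1.507 1.511 1.513 1.509 1.51  1.523 1.522]
[1.525 1.511 1.511 1.505 1.506 1.515 1.506 1.508 1.523 1.523]
[1.516 1.505 1.51  1.512 1.508 1.507 1.515 1.508 1.517 1.524]
[1.514 1.51  1.509 1.512 1.508 1.506 1.511 1.511 1.52  1.525]
[[1.524 1.524 1.523 1.498 1.5   1.494 1.521 1.522 1.523 1.52 ]
 [1.525 1.519 1.502 1.489 1.497 1.497 1.499 1.503 1.523 1.519]
 [1.517 1.527 1.502 1.499 1.497 1.503 1.495 1.497 1.523 1.517]
 [1.518 1.501 1.5   1.495 1.498 1.503 1.494 1.496 1.521 1.525]
 [1.52  1.499 1.5   1.498 1.491 1.495 1.499 1.488 1.516 1.523]
 [1.518 1.521 1.499 1.492 1.493 1.491 1.5   1.496 1.52  1.517]]
```

View pics/s24.png

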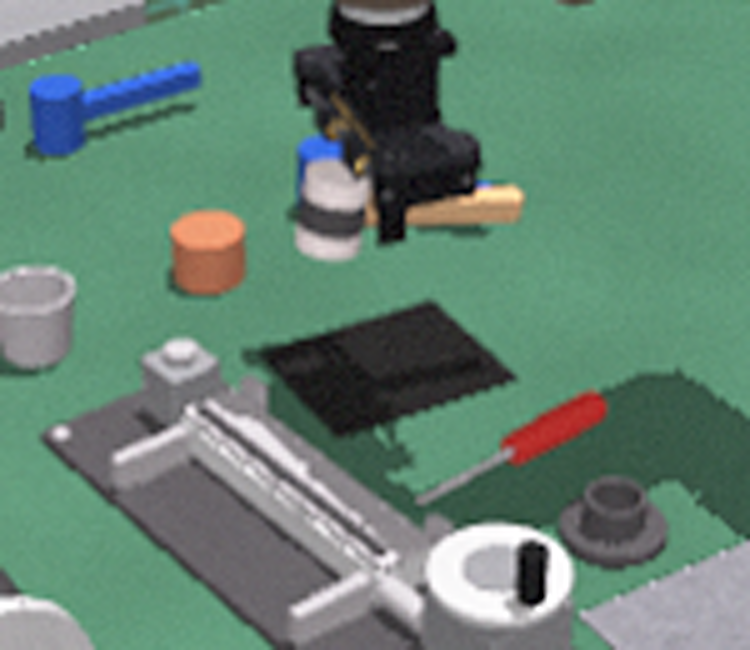

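View pics/t24.png

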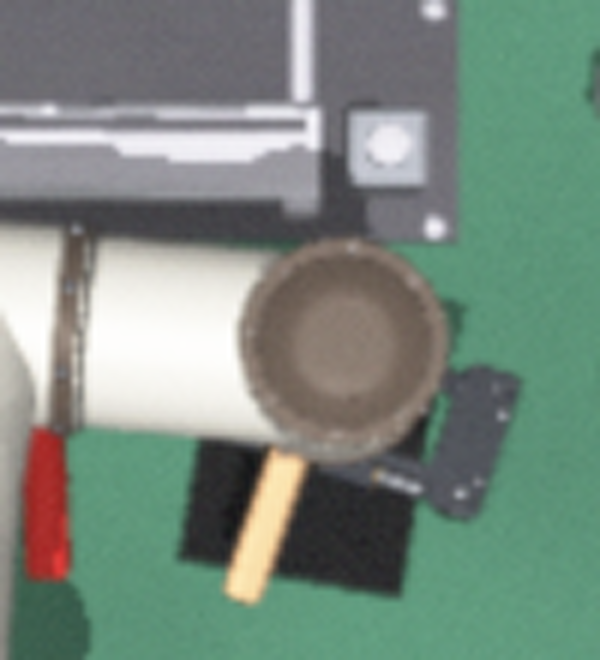

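```bash
python3 - <<'E'
from h import *
D=np.mean([arm.capture("top")[1] for _ in range(10)],0)
P=np.load("top_d.npy")
print(D[168:180,287:303].round(4))
print("pin",D[172:175,292:297].mean(),"orig",P[172:175,292:297].mean())
print("boss",np.r_[D[176:179,289:300].ravel()].mean(),np.r_[P[176:179,289:300].ravel()].mean())
E
```

```text
[[1.5707 1.5249 1.5244 1.5224 1.5257 1.5242 1.5237 1.5257 1.5251 1.5241
  1.5257 1.5255 1.5262 1.5724 1.5713 1.5723]
 [1.5706 1.5223 1.5237 1.5229 1.5212 1.5228 1.523  1.5238 1.5232 1.5219
  1.5231 1.5231 1.5225 1.5227 1.5709 1.5707]
 [1.3883 1.523  1.5222 1.5199 1.5221 1.5223 1.5232 1.5217 1.5227 1.5238
  1.5227 1.523  1.521  1.5231 1.5723 1.5727]
 [1.5451 1.5225 1.5228 1.5225 1.5205 1.5139 1.5117 1.5124 1.5121 1.5127
  1.5233 1.5205 1.5201 1.5205 1.5719 1.4112]
 [1.5422 1.5218 1.5215 1.5223 1.5119 1.5117 1.511  1.5121 1.5114 1.5119
  1.5133 1.5206 1.5231 1.5229 1.5704 1.57  ]
 [1.5437 1.5192 1.5214 1.5225 1.5117 1.5107 1.5113 1.5123 1.511  1.5116
  1.5098 1.5192 1.5195 1.5226 1.5694 1.5706]
 [1.5416 1.5204 1.3669 1.521  1.5099 1.509  1.5096 1.511  1.5135 1.5097
  1.5108 1.5212 1.5218 1.5211 1.5702 1.5703]
 [1.5415 1.5228 1.5221 1.5204 1.5104 1.5097 1.5114 1.5099 1.51   1.5117
  1.5113 1.5205 1.5198 1.5213 1.5696 1.5685]
 [1.5402 1.5229 1.5203 1.5204 1.5202 1.5082 1.5083 1.5113 1.5107 1.5115
  1.5208 1.5207 1.5192 1.5195 1.5685 1.5655]
 [1.5396 1.5192 1.5192 1.5167 1.5196 1.3677 1.5104 1.5112 1.5109 1.519
  1.519  1.5221 1.5201 1.5184 1.5697 1.5678]
 [1.5407 1.5192 1.518  1.5197 1.5177 1.5187 1.5197 1.5205 1.5189 1.5209
  1.5195 1.5179 1.5187 1.5215 1.5679 1.5672]
 [1.5391 1.5173 1.5195 1.5196 1.5194 1.5198 1.5182 1.5198 1.5191 1.518
  1.5197 1.5173 1.5184 1.5205 1.5675 1.5668]]
pin 1.511188 orig 1.4978416
boss 1.5126595 1.5168095
```

```bash
python3 - <<'E'
from h import *
p,d=arm.capture("top"); hsv=cv2.cvtColor(p,cv2.COLOR_RGB2HSV)
m=(hsv[...,0]>8)&(hsv[...,0]<28)&(hsv[...,1]>60)
vs,us=np.nonzero(m[220:256,262:285]); vs+=220;us+=262
o,r=ray("top",np.c_[us,vs]); P=o+r*d[vs,us][:,None]
a=np.radians(-17.6); s=-(P[:,:2]-arm.get_obs()["tool_pos"][:2])@np.array([np.cos(a),np.sin(a)])
k=(abs(P[:,2]-.14)<.04); 
for _ in range(3):
    f=np.polyfit(s[k],P[k,2],1); k&=abs(P[:,2]-np.polyval(f,s))<.012
print(len(s),k.sum(),s.min(),s.max(),f,np.degrees(np.arctan(f[0])), "top at grip expected", arm.get_obs()["tool_pos"][2]+.019+.012)
st()
go(.428,-.1822,.06,-17.6)
E
```

```text
201 156 0.024148550441258285 0.10825193886765319 [-0.16668503  0.16283602] -9.463345887909728 top at grip expected 0.16212456537625144
35.53 [ 0.4543 -0.19    0.1311] [179.8   0.4 -17.6] [-0.2 -0.4 -3.8] 0.227
travel [-2.69  0.03  7.13] twist [ 0.2  0.4 -0. ]  rows 1.8 0.1
```

servo_tool([
  {"travel": [-1.5, 0, 2], "twist": [0, -5, 0], "grip": -1},
  {"travel": [-3.0, 0, 4], "twist": [0.2, -9.5, 0], "grip": -1},
  {"travel": [-3.0, 0, 6], "twist": [0.2, -9.5, 0], "grip": -1},
  {"travel": [-3.0, 0, 8], "twist": [0.2, -9.5, 0], "grip": -1},
  {"travel": [-3.0, 0, 9], "twist": [0.2, -9.5, 0], "grip": -1},
  {"travel": [-3.0, 0, 9], "twist": [0.2, -9.5, 0], "grip": -1},
  {"travel": [-3.0, 0, 9], "twist": [0.2, -9.5, 0], "grip": -1},
])

```text
time_s: 36.12
tool_pos: [0.4254, -0.1812, 0.0415]
eef_rot: [-3.141, 0.172, -0.307]
contact_force: [-0.1, 0.0, -3.2]
finger_gap: 0.231
```

```bash
python3 - <<'E'
from h import *
snap("scene","s25",(200,130,350,260),5);st()
o=arm.get_obs(); M=R.from_euler("xyz",o["eef_rot"]); print("travel",M.inv().apply(np.array([.4249,-.1813,.0145])-o["tool_pos"])*100)
E
```

```text
36.17 [ 0.426  -0.1812  0.0421] [-180.     9.8  -17.6] [-0.3  0.6 -2.9] 0.226
travel [0.36795144 0.04292452 2.73970802]
```

View pics/s25.png

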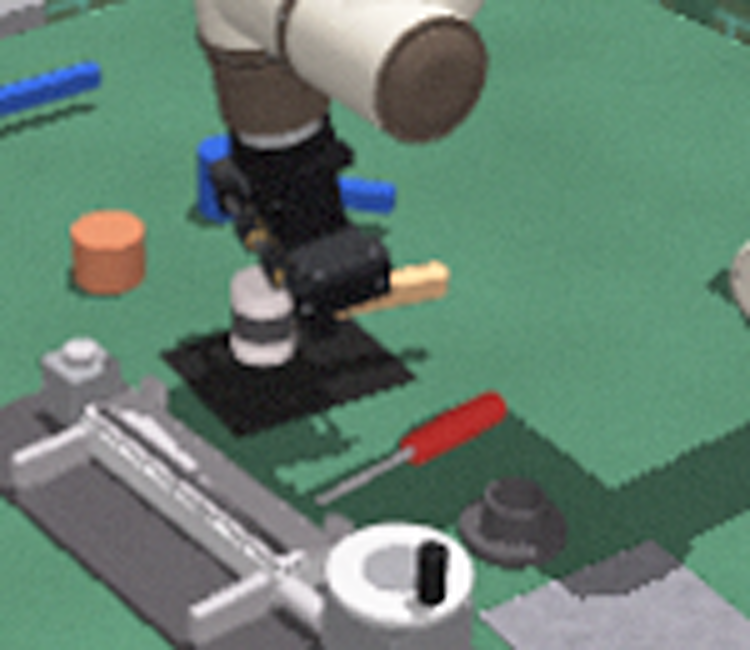

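servo_tool([
  {"travel": [0.1, 0, 1.0], "twist": [0, 0, 0], "grip": -1},
  {"travel": [0.2, 0, 1.8], "twist": [0, 0, 0], "grip": -1},
  {"travel": [0.3, 0, 2.4], "twist": [0, 0, 0], "grip": -1},
  {"travel": [0.4, 0, 2.7], "twist": [0, 0, 0], "grip": -1},
  {"travel": [0.4, 0, 2.7], "twist": [0, 0, 0], "grip": -1},
])

```text
time_s: 36.58
tool_pos: [0.4249, -0.181, 0.014]
eef_rot: [-3.141, 0.172, -0.307]
contact_force: [-0.2, -0.8, -3.6]
finger_gap: 0.23
```

servo_tool([
  {"travel": [0, 0, 0.2], "twist": [0, 0, 0], "grip": -1},
  {"travel": [0, 0, 0.3], "twist": [0, 0, 0], "grip": -1},
])

```text
time_s: 36.75
tool_pos: [0.4249, -0.1809, 0.0122]
eef_rot: [3.141, 0.172, -0.306]
contact_force: [-1.3, 3.7, 9.9]
finger_gap: 0.23
```

Touching the mat now (force changed sign). I'll release and rise straight up in the world frame.

servo_tool([
  {"travel": [0, 0, 0], "twist": [0, 0, 0], "grip": 0.3},
  {"travel": [0, 0, 0], "twist": [0, 0, 0], "grip": 0.3},
  {"travel": [0, 0, 0], "twist": [0, 0, 0], "grip": 0.3},
  {"travel": [0, 0, 0], "twist": [0, 0, 0], "grip": 0.3},
  {"travel": [0, 0, 0], "twist": [0, 0, 0], "grip": 0.3},
  {"travel": [0, 0, 0], "twist": [0, 0, 0], "grip": 0.3},
  {"travel": [-0.6, 0, -3], "twist": [0, 0, 0], "grip": 0.3},
  {"travel": [-1.5, 0, -6], "twist": [0, 0, 0], "grip": 0.3},
  {"travel": [-3, 0, -9], "twist": [0, 0, 0], "grip": 0.3},
  {"travel": [-4, 0, -12], "twist": [0, 3, 0], "grip": 0.3},
  {"travel": [-5, 0, -15], "twist": [0, 9.5, 0], "grip": 0.3},
  {"travel": [-5, 8, -15], "twist": [0, 9.5, 0], "grip": 0.3},
  {"travel": [-5, 16, -15], "twist": [0, 9.5, 0], "grip": 0.3},
  {"travel": [-5, 20, -15], "twist": [0, 9.5, 0], "grip": 0.3},
  {"travel": [-5, 20, -15], "twist": [0, 9.5, 0], "grip": 0.3},
])

```text
time_s: 38.0
tool_pos: [0.3516, -0.3337, 0.1696]
eef_rot: [3.141, 0.004, -0.304]
contact_force: [0.9, -0.2, 0.3]
finger_gap: 0.651
```

```bash
python3 - <<'E'
from h import *
snap("scene","s26",(180,130,340,260),5);p,d=snap("top","t26",(130,130,340,260),3.8);st()
D=np.mean([arm.capture("top")[1] for _ in range(6)],0)
print("pin-boss",np.median(D[171:176,292:297]),np.median(D[171:176,299:301]))
hsv=cv2.cvtColor(p,cv2.COLOR_RGB2HSV)
w=((hsv[...,1]<35)&(hsv[...,2]>190)).astype(np.uint8); M=np.zeros_like(w);M[195:235,258:304]=w[195:235,258:304]
ct=max(cv2.findContours(M,0,1)[0],key=cv2.contourArea); mo=cv2.moments(ct); print("head",mo['m00'],plane("top",[(mo['m10']/mo['m00'],mo['m01']/mo['m00'])],.063))
E
```

```text
38.1 [ 0.3503 -0.3368  0.1685] [179.9   0.3 -17.9] [-0.7  0.2 -0.3] 0.648
pin-boss 1.5113834 1.5219321
head 962.5 [[ 0.44850348 -0.20528921  0.063     ]]
```

View pics/s26.png

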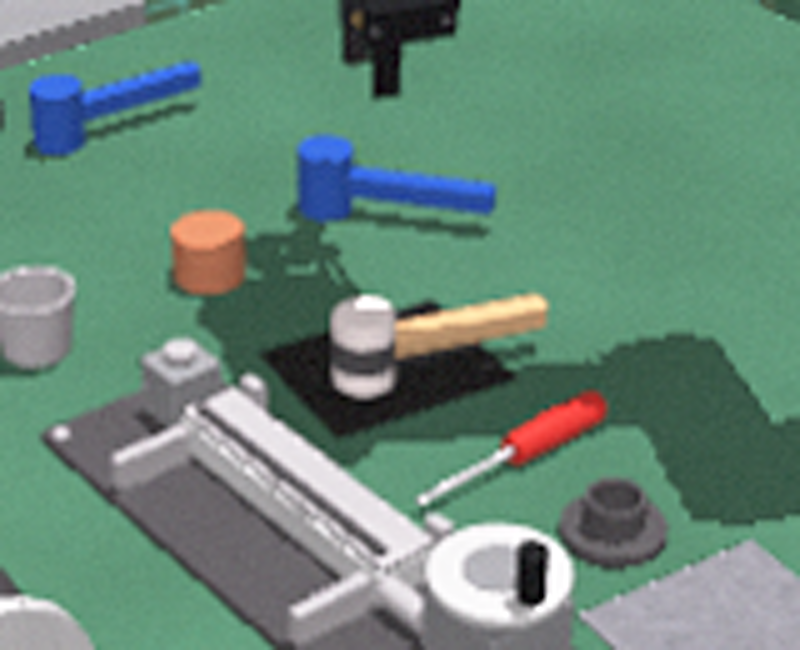

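View pics/t26.png

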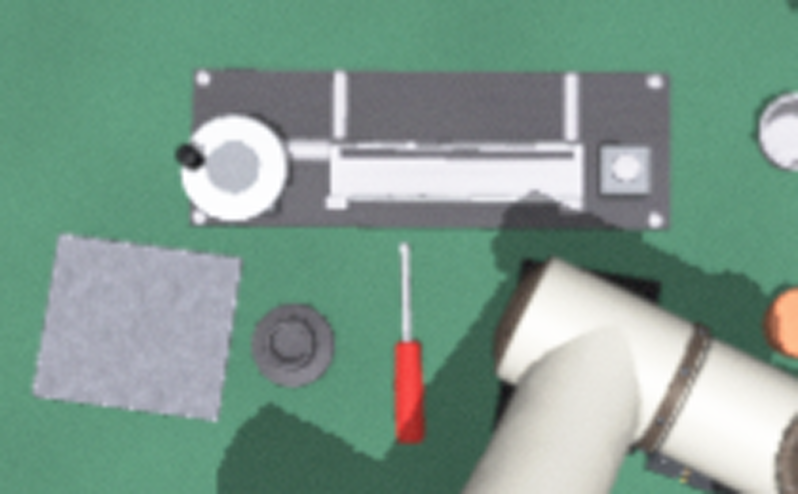

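```bash
python3 - <<'E'
from h import *
print(plane("scene",[(252.6-.4,191.8-.4)],.063)); print(arm.close_job()); st()
E
```

```text
[[ 0.46659552 -0.19654871  0.063     ]]
the job is handed in; nothing more can be done
None
the job is handed in; nothing more can be done
```

The whole sequence was carried out and the job handed in at about 38 s of the 210 s allowed; no verdict is reported on handing in. I wound the cover fully open and dropped the three nuts present into the three middle pockets. I then wound the cover shut against its stops, pressed the locking pin down with the mallet and stood the mallet back on its black mat.

**Last checks**
- **Nuts:** before closing, both views showed one nut in each of the three middle pockets. The cover hides them now, so I could not look again.
- **Cover:** the handwheel turned about 461°, or 8.04 rad against 8 rad nominal. It stood still against 16 N at the stop, and the pictures show the cover shut.
- **Pin:** its head is 10.2 to 10.5 mm above the boss by averaged depth, so it is about 13.5 to 14 mm down.
- **Mallet:** it stands upright on the mat, head at about (0.467, -0.197) m, roughly 3 cm from the mat's centre.
- **Bystanders:** those in the last pictures look unmoved. The wrench and the oil bottle were outside those crops.

**Two things that did not go cleanly**
- **Mallet slip:** the mallet slipped about 9.5° in the grip during the second press. I levelled it before setting it down.
- **Misread mallet position:** my last top-view reading of its head, (0.449, -0.205) m, was false because the arm covered it in that picture. I relied on the scene view instead.

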